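# Slide the measuring cylinder into the level reader and start it

### The job

Push the tall measuring cylinder with the blue foot across the bench, touching it only low down on its foot so that it slides upright without tipping or being lifted, into the bay of the white level reader until its foot is fully home against the back stop. Then press the green start button right down and let it go. Leave everything else where it stands.

Things in the scene. Friction and masses are not known exactly. Their poses are not given: they have to be found in the camera images.
- blue_cylinder: the tall measuring cylinder to be moved: 230 mm tall, a round BLUE foot 72 mm across and 24 mm high with a slender pale column (41 mm across, narrow blue rings, slightly flared lip) rising from its middle. Loose, 0.3 to 0.5 kg, tips easily when pushed high up. Origin at the centre of the foot's underside, on the bench; z up.
- blue_cylinder_column: the pale column of the blue-footed cylinder, from 24 to 230 mm above the bench, fixed to the foot (52 mm across at its root, narrowing to 41 mm by 34 mm height). The robot must not touch this part. Same origin and axes as blue_cylinder.
- reader: level reader, a fixed white machine with a 200 mm tower. Origin on the bench where the cylinder's axis stands when home in the bay; x points into the bay (the way to push), z up. The tower's flat front, at x = 36 mm, is the back stop. Two grey rails 25 mm high stand 88 mm apart inside, from x = -20 mm to the tower. No floor: the cylinder slides on the bench. Console 85 x 85 x 45 mm centred at y = -140 mm.
- bay_home (a point): the point on the bench where the cylinder's axis stands when its foot touches the back stop; axes as reader.
- bay_mouth (a point): the middle of the bay's flared mouth, on the bench, 47 mm before bay_home; flared rail ends make it about 120 mm wide here; axes as reader.
- start_button_top (a point): centre of the top face of the round green start button (32 mm across, moves down 6 mm) on the reader's console.
- start_button (a joint): travel of the start button in m: 0 up, 0.006 fully down; springs back, about 4 N when fully down.
- orange_cylinder: second measuring cylinder, the same in shape and size but with an ORANGE foot and rings; must be left alone. Origin at the centre of its underside, z up.
- tube_box: low box of small tubes, blue base with a clear lid, about 94 x 139 x 73 mm. Bystander; origin at the centre of its underside.
- amber_bottle: amber glass bottle with black cap, 68 mm across, 145 mm tall. Bystander; origin at the centre of its underside.
- beaker: clear beaker, 72 mm across, 85 mm tall. Bystander; origin at the centre of its underside.
- tip_box: grey box with yellow lid, 122 x 87 x 72 mm. Bystander; origin at the centre of its underside.
- screw_jar: white jar with blue lid, 64 mm across, 68 mm tall. Bystander; origin at the centre of its underside.

How it is judged:
By the outcome, as a careful person would: the job done as asked, in the order asked, and still so for the second after the job is handed in, with the robot touching nothing.
It also fails if it takes over 67 s, if anything falls off the work surface, if the arm or the gripper's body presses on something with over 40 N, if the wrist force passes 120 N, or if a joint passes its speed limit or range.

### The arm

A 6-joint arm with a two-finger parallel gripper is mounted at the origin on the work surface. World frame = base frame: x ahead of the robot, y to its left, z up, the work surface at z = 0. Lengths are in m, angles in rad, forces in N, time in s.
With the tool pointing down it reaches from about 0.225 to 0.875 m from the base axis. Payload 3.4 kg.
Tool frame: the origin (TCP) lies on the centre line of the jaws, within the pads' length; the fingertips stand 17 mm ahead of it and the grasp point (between the pads) lies 2 mm behind it (manip.finger_overhang is the distance from the TCP to the fingertips, in m); y points along the fingers, x is the direction in which the jaws open and shut, and the axes are right-handed (so a half turn about y gives the same grasp; the last joint's range is limited). The gripper opens to 85 mm and grips with 20 to 120 N. Pads are 22 mm wide; open, the fingers measure 114 mm over their backs; the gripper's body (76 mm by 85 mm) begins 54 mm behind the grasp point. The pads swing forward as they close: fully open they stand 13 mm farther back than shut.
Start: joints at [1.17, 0.276, 1.505, -0, 1.361, -0.121], TCP at [0.159, 0.553, 0.248] pointing down, gripper open.
Joint ranges: [-2.89, 2.89], [-0.75, 2.08], [0.22, 2.7], [-1.18, 4.32], [0.11, 2.71], [-2.7, 2.7]. Speed limits (rad/s): [2.57, 2.57, 3.14, 3.14, 3.14, 3.14].

### API

Orientations are given as a unit quaternion [w, x, y, z].
In Python, from rig import manip gives the robot as it stands.
- The arm moves only by the tool arm_command, never from a script. Its argument "commands" is a list of rows, each a list of 3 entries, a list of its own where there are three numbers: the finger opening in cm, from 0 to 8.54, then the shift along the world's x, y, z in cm, then the turn about the world's z in rad. A call has 1 to 12 rows; each row shifts and turns the commanded pose from where the row before left it; what a row does not reach is not made up. A row lasts 1/10 s, in which the tool goes at most 50 mm and 8.59 degrees, less where a joint would pass 70% of its speed; a pose out of reach is approached as far as the arm can. A call with a gripper value outside its range is refused whole. The fingers move at their own pace and stop on an object; "grip_force" is the grip in N (left out, the last holds). Time passes only in rows, so rows that do not move let the fingers close. It gives the time, the measured TCP pose, the force and the opening at its end, in the units of the state.
- manip.get_state(): the state, without advancing time (a new reading comes with each control period).
- manip.get_image(name): name is "side" or "top" or "wrist"; returns a dict with "pixels" (400x640x3 uint8, red, green, blue), "range_z" (400x640 float32, m along the optical axis (not along the pixel's ray), 0 where there is no reading), "intrinsics" (3x3 intrinsics, pixels), "R" (3x3) and "t" (3): a world point X has camera coordinates R X + t. Camera axes: x right, y down, z forward; pixel columns grow to the right and rows downward; lengths in m; the calibration is good to about 2 mm. A picture is of the moment at which its call begins.
- manip.sign_off(): hands the job in, once; it reports no verdict.
The state is a dict: "clock": time; "qpos": joint angles; "qd": joint speeds; "effort": joint torques, N m; "position": TCP position; "ee_rot": TCP orientation; "contact_force": force on the tool from outside, world axes, zero at the start; "moment": the same for the moment, N m; "width": finger opening in m.
Only numpy, scipy, OpenCV 4.12 (cv2) and the standard library are available. Lean on these libraries where they do the work, as an engineer would, in place of code of your own. Each camera call takes 0.05 s, during which the arm holds its last target.

## Working session

There is one attempt and no reset: what is moved stays moved. The work goes in short steps, Python scripts to look and compute and a tool call to move; the robot and the scene stay as the last step left them, time stands still between calls to the robot, and variables do not carry over. Pictures are saved under pics/ and viewed, and the job is handed in when it is done.

Besides the shell and the picture viewer there is one more tool, called by a JSON object that holds its "fn" and its "kwargs". arm_command: Moves the arm, as the interface text tells. Its arguments: {"type":"object","properties":{"commands":{"type":"array"},"grip_force":{"type":"number"}},"required":["commands"]}

```bash
mkdir -p pics; ls
cat > h.py <<'E'
import numpy as np, cv2
from rig import manip
def cap(n,tag):
    im=manip.get_image(n); cv2.imwrite(f'pics/{tag}.png',im['pixels'][:,:,::-1]); np.savez(f'/tmp/{tag}.npz',**im); return im
def pts(im):
    z=im['range_z'];K=np.array(im['intrinsics']);v,u=np.indices(z.shape)
    c=np.stack([(u-K[0,2])/K[0,0]*z,(v-K[1,2])/K[1,1]*z,z],-1)
    return (c-np.array(im['t']))@np.array(im['R'])
E
python3 - <<'E'
from h import *
for n in ['top','side','wrist']: 
    im=cap(n,n+'0'); print(n,im['intrinsics'],im['R'],im['t'])
print(manip.get_state(), manip.finger_overhang)
E
```

```text
pics
top [[504.87566062   0.         322.87214727]
 [  0.         504.87566062 196.00557059]
 [  0.           0.           1.        ]] [[ 0.02206216 -0.99968293 -0.0121371 ]
 [-0.99455194 -0.02070855 -0.10216456]
 [ 0.10188083  0.01432494 -0.99469347]] [0.02518581 0.62178156 1.76040357]
side [[477.70040603   0.         324.62211089]
 [  0.         477.70040603 197.78970322]
 [  0.           0.           1.        ]] [[ 0.41956571 -0.90771271 -0.00471597]
 [-0.66105124 -0.30198441 -0.68688913]
 [ 0.62207384  0.29131262 -0.72674692]] [-0.23392648  0.46049583  1.03044115]
wrist [[333.86668559   0.         316.32120525]
 [  0.         333.86668559 198.3695957 ]
 [  0.           0.           1.        ]] [[ 0.27571007  0.96123916 -0.00179974]
 [ 0.9271852  -0.26544756  0.26432025]
 [ 0.25359724 -0.07454445 -0.96443329]] [-0.57338386 -0.03432788  0.37837866]
{'clock': 0.15, 'qpos': array([ 1.16997792e+00,  2.76459078e-01,  1.50581396e+00, -1.10331622e-05,
        1.36070373e+00, -1.20997584e-01]), 'qd': array([-0.00219959, -0.00103159, -0.00317684,  0.00178644, -0.00075035,
       -0.00264962]), 'effort': array([ 2.82277048e-03, -4.17138934e+01, -2.46034706e+01, -9.85144766e-05,
        7.63477961e-03,  1.00724815e-06]), 'position': array([0.15867241, 0.55230153, 0.24764438]), 'ee_rot': array([-0.56459246,  0.56508918,  0.42496592, -0.42580927]), 'contact_force': array([-0.47485393,  0.98886265, -0.22932005]), 'moment': array([ 0.03135325, -0.00600874,  0.0186011 ]), 'width': 0.08537299019535513} 0.017
```

View pics/top0.png

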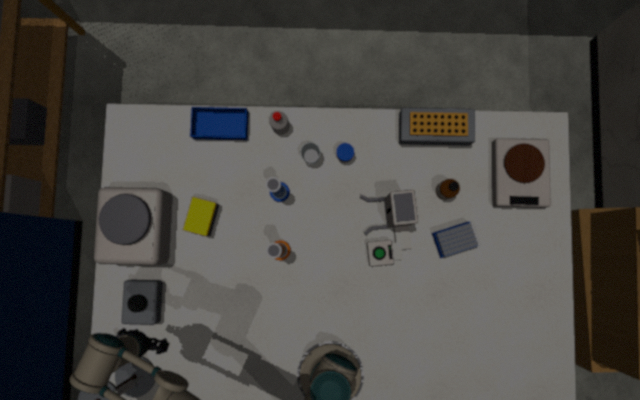

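View pics/side0.png

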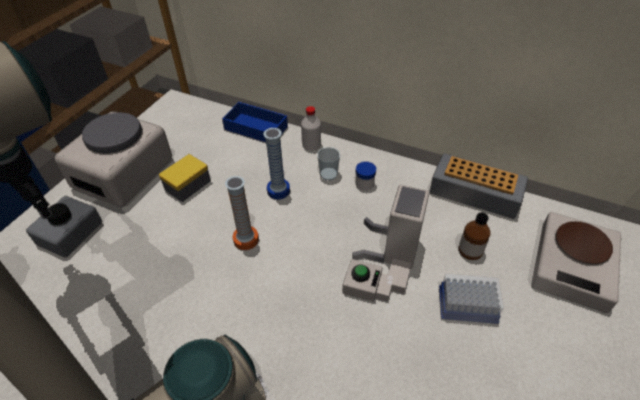

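View pics/wrist0.png

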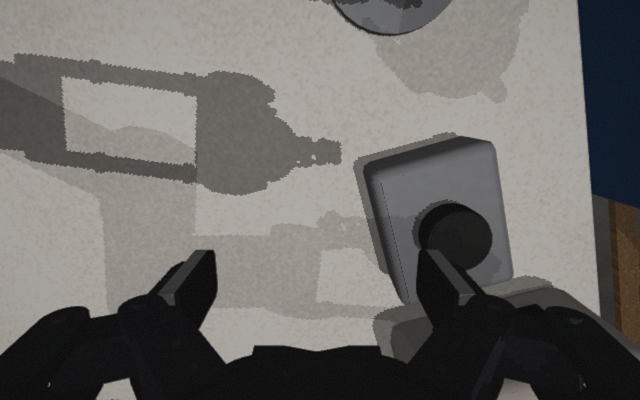

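The top view shows the blue foot at about (280,191), the orange foot at (282,250), and the reader tower at (403,207) with its bay mouth facing left near (372,214). The green button is at (379,253). Next I'll measure these in 3D.

Run:
```python
from h import *
for n in ['top0','side0']:
    im=dict(np.load(f'/tmp/{n}.npz'));P=pts(im);px=im['pixels']
    hsv=cv2.cvtColor(px,cv2.COLOR_RGB2HSV)
    def rep(name,lo,hi,box,zl,zh):
        u0,u1,v0,v1=box
        m=np.zeros(hsv.shape[:2],bool);m[v0:v1,u0:u1]=True
        m&=cv2.inRange(hsv,lo,hi)>0; m&=(P[...,2]>zl)&(P[...,2]<zh)&(im['range_z']>0)
        Q=P[m]
        if len(Q)<3: print(n,name,len(Q));return
        (c,s,a)=cv2.minAreaRect((Q[:,:2]*1000).astype(np.float32)); cc,r=cv2.minEnclosingCircle((Q[:,:2]*1000).astype(np.float32))
        print(n,name,len(Q),'med',Q.mean(0).round(4),'circ',np.round(cc,1),round(r,1),'rect',np.round(c,1),np.round(s,1),round(a,1),'z',np.percentile(Q[:,2],[5,50,95]).round(3))
    T=n=='top0'
    rep('bluefoot',(100,80,20),(130,255,255),(255,300,165,210) if T else (250,300,165,210),0.005,0.03)
    rep('orangefoot',(0,100,40),(20,255,255),(260,300,230,270) if T else (225,270,215,255),0.005,0.03)
    rep('green',(45,80,20),(85,255,255),(360,400,235,270) if T else (340,380,255,290),0.02,0.09)
    A=(0,0,0),(180,255,255)
    b=(350,425,180,275) if T else (330,440,170,310)
    rep('towertop',*A,b,0.185,0.215)
    rep('console',*A,b,0.04,0.05)
    rep('rails',*A,b,0.018,0.03)
im=dict(np.load('/tmp/top0.npz'))
a=cv2.resize(im['pixels'][160:280,250:440,::-1],None,fx=4,fy=4,interpolation=cv2.INTER_CUBIC);cv2.imwrite('pics/tz.png',cv2.convertScaleAbs(a,alpha=1.4))
P=pts(im)
print(((P[180:275:4,352:424:4,2])*1000).round().astype(int))
```

```text
top0 bluefoot 104 med [0.6274 0.1863 0.0227] circ [634.3 195.2] 34.7 rect [628.6 189. ] [52.1 67.4] 41.0 z [0.015 0.023 0.029]
top0 orangefoot 96 med [0.4261 0.1731 0.0219] circ [426.7 185.9] 34.9 rect [426.5 176.6] [67.7 50.5] 5.0 z [0.012 0.023 0.027]
top0 green 92 med [ 0.4255 -0.1602  0.0638] circ [ 431.2 -170.3] 29.5 rect [ 433.  -166.8] [34.  56.6] 51.5 z [0.053 0.065 0.074]
top0 towertop 862 med [ 0.5719 -0.2211  0.2015] circ [ 573.  -222.4] 65.2 rect [ 572.8 -222. ] [110.4  81.3] 6.8 z [0.194 0.202 0.208]
top0 console 361 med [ 0.434  -0.1692  0.0449] circ [ 496.5 -157.8] 119.2 rect [ 482.1 -196.4] [126.1 234.9] 70.0 z [0.041 0.045 0.049]
top0 rails 369 med [ 0.5029 -0.1991  0.0257] circ [ 516.6 -168.6] 132.5 rect [ 518.2 -185.3] [239.9 157. ] 7.1 z [0.02  0.026 0.03 ]
side0 bluefoot 195 med [0.6215 0.185  0.0204] circ [635.7 194.4] 36.2 rect [631.8 191.3] [62.5 67.4] 34.0 z [0.007 0.022 0.028]
side0 orangefoot 239 med [0.4158 0.1747 0.0209] circ [427.5 185.2] 36.0 rect [424.  181.2] [60.7 69.4] 42.3 z [0.007 0.024 0.028]
side0 green 126 med [ 0.4257 -0.1642  0.0652] circ [ 4
[... 1587 characters left out ...]
 24  30  31   1  -2   0]
 [  2   1   3  -9  -4  10   3   1   0  49  -2  34  24  27  31  -3  -5   1]
 [ -6   5  14   4  46  41  49  42  35  43  20  24  22  23  32   2  -2   4]
 [ -1  -3   3   0  46  41  55  61  47  43  31  31  29  30  21   2   2  -5]
 [ -5   4 -10  -3  39  58  66  54  58  46  26  29  19  -1  -2   3  -2  -1]
 [  0  -9   1   8  41  53  65  71  58  38  46  22  32   2   5   3   3  -6]
 [-11  -5  -1  -4  22  39  48  47  39  40  43  -3  -1 -11   2  -6   0   1]
 [  2  -1   6   6   6  44  47  43  40  53  49  -4   0   9  -5   7   0   0]
 [  0   8   5   0  -3   2  -3  -5   1   1  -1   3  -3   7  -3   8   2 -10]
 [  3   1  -1   3  -6   0   1   7   5   2   6   4  -9   0   0   1  -3  11]]
```

Run:
```python
from h import *
im=dict(np.load('/tmp/side0.npz'))
cv2.imwrite('pics/sz.png',cv2.convertScaleAbs(cv2.resize(im['pixels'][120:310,225:445,::-1],None,fx=3,fy=3,interpolation=cv2.INTER_CUBIC),alpha=1.2))
```

```text
(no output)
```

View pics/tz.png

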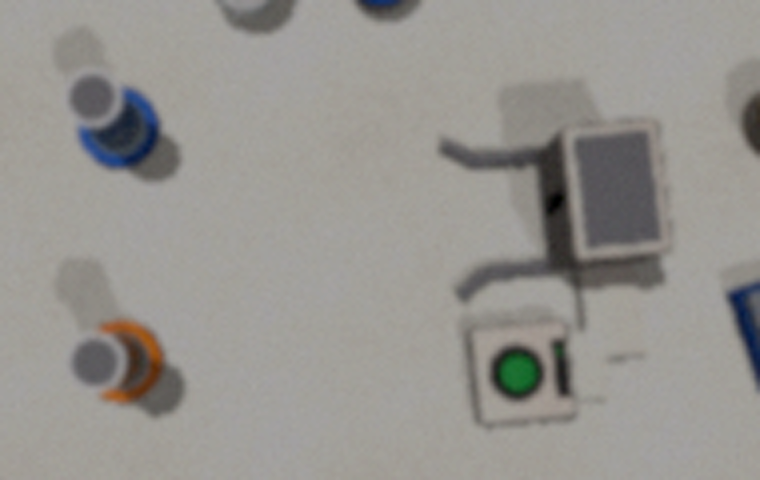

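View pics/sz.png

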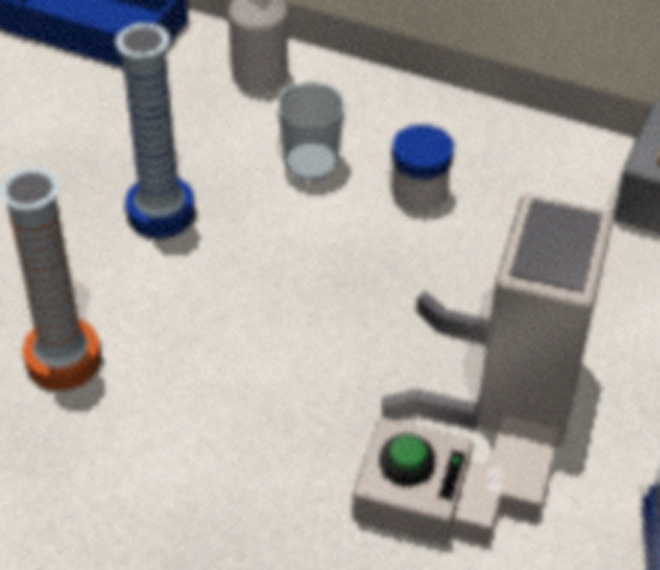

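```bash
cat >> h.py <<'E'
def onplane(im,uv,z):
    K=im['intrinsics'];R=im['R'];t=im['t'];uv=np.atleast_2d(uv).astype(float)
    d=np.c_[(uv[:,0]-K[0,2])/K[0,0],(uv[:,1]-K[1,2])/K[1,1],np.ones(len(uv))]@R
    C=-R.T@t; s=(z-C[2])/d[:,2]; return C+d*s[:,None]
def proj(im,X):
    c=np.atleast_2d(X)@im['R'].T+im['t'];p=c@im['intrinsics'].T;return p[:,:2]/p[:,2:]
E
python3 - <<'E'
from h import *
for n,b in [('top0',(380,425,180,235)),('side0',(385,435,175,230))]:
    im=dict(np.load(f'/tmp/{n}.npz'));P=pts(im)
    m=np.zeros((400,640),np.uint8);u0,u1,v0,v1=b
    m[v0:v1,u0:u1]=((P[...,2]>0.190)[v0:v1,u0:u1])
    m=cv2.morphologyEx(m,cv2.MORPH_OPEN,np.ones((3,3)))
    v,u=np.nonzero(m);Q=onplane(im,np.c_[u,v],0.2)[:,:2]*1000
    c,s,a=cv2.minAreaRect(Q.astype(np.float32));print(n,len(Q),'mean',Q.mean(0),'rect',c,s,a, 'corners',cv2.boxPoints((c,s,a)).round(1).tolist())
    # second-moment axis
    w,V=np.linalg.eigh(np.cov(Q.T));print('sides',np.sqrt(12*w),V[:,0],np.degrees(np.arctan2(V[0,0],V[1,0])))
    # green button on plane
    hsv=cv2.cvtColor(im['pixels'],cv2.COLOR_RGB2HSV);g=cv2.inRange(hsv,(45,80,20),(85,255,255))
    bb=(360,390,240,268) if n=='top0' else (345,373,258,285)
    v,u=np.nonzero(g[bb[2]:bb[3],bb[0]:bb[1]]);uv=np.c_[u+bb[0],v+bb[2]]
    print('green px',uv.mean(0),len(uv))
    for z in(.06,.066,.07): 
        q=onplane(im,uv,z);print(z,q.mean(0)[:2],'extent',np.ptp(q,axis=0)[:2], 'diam',2*np.sqrt(np.linalg.det(np.cov(q[:,:2].T))**.5)*2)
    gz=P[uv[:,1],uv[:,0],2];print('z',np.median(gz))
E
```

```text
top0 845 mean [ 572.45715411 -221.66936124] rect (572.265380859375, -221.80186462402344) (109.74727630615234, 80.31901550292969) 7.291681289672852 corners [[512.7000122070312, -188.89999389648438], [522.9000244140625, -268.6000061035156], [631.7999877929688, -254.6999969482422], [621.5999755859375, -175.0]]
sides [ 79.29433532 108.93228795] [ 0.08126177 -0.99669279] 175.33890391660688
green px [379.21505376 252.77419355] 93
0.06 [ 0.42545473 -0.16058396] extent [0.03855461 0.05155284] diam 0.039939484656460855
0.066 [ 0.42549929 -0.15999103] extent [0.03842279 0.05137658] diam 0.03980293097956429
0.07 [ 0.425529   -0.15959574] extent [0.03833491 0.05125908] diam 0.039711895194966575
z 0.06493091839691395
side0 1117 mean [ 570.10751933 -225.2049223 ] rect (571.317138671875, -224.62596130371094) (117.1350326538086, 79.43907928466797) 7.14497709274292 corners [[508.29998779296875, -192.5], [518.0999755859375, -271.29998779296875], [634.4000244140625, -256.79998779296875], [624.5, -177.89999389648438]]
sides [ 79.15982758 115.43506527] [ 0.13946971 -0.99022634] 171.98283839329238
green px [360.90756303 270.8487395 ] 119
0.06 [ 0.42864576 -0.16086029] extent [0.0352031  0.03211616] diam 0.03434212522175872
0.066 [ 0.42465943 -0.16213069] extent [0.03499274 0.03192425] diam 0.034136908998553754
0.07 [ 0.42200187 -0.16297762] extent [0.0348525  0.03179631] diam 0.034000098183083804
z 0.06740064990739614
```

```bash
cat > ov.py <<'E'
from h import *
def overlay(tag,home,yaw,blue,crop,f,out):
    im=dict(np.load(f'/tmp/{tag}.npz'));u0,u1,v0,v1=crop
    a=cv2.convertScaleAbs(cv2.resize(im['pixels'][v0:v1,u0:u1,::-1],None,fx=f,fy=f,interpolation=cv2.INTER_CUBIC),alpha=1.3)
    d=np.array([np.sin(yaw),-np.cos(yaw),0]);y=np.array([np.cos(yaw),np.sin(yaw),0]);H=np.array([*home,0])
    def L(p,c,cl=True):
        q=proj(im,np.array(p)); q=((q+0.5-[u0,v0])*f).round().astype(np.int32); cv2.polylines(a,[q],cl,c,1)
    W=lambda x,yy,z:H+d*x+y*yy+[0,0,z]
    L([W(.036,-.055,.2),W(.036,.055,.2),W(.116,.055,.2),W(.116,-.055,.2)],(0,0,255))
    for s in(-1,1): L([W(-.02,s*.044,.025),W(.036,s*.044,.025)],(0,255,255),False)
    L([W(-.047,-.06,.025),W(-.047,.06,.025)],(255,255,0),False)
    th=np.linspace(0,2*np.pi,40)
    L([W(.016*np.cos(t),-.14+.016*np.sin(t),.066) for t in th],(255,0,255))
    L([W(x,-.14+yy,.045) for x,yy in[(-.0425,-.0425),(.0425,-.0425),(.0425,.0425),(-.0425,.0425)]],(0,0,255))
    for r,z in((.036,.024),(.036,0.0)):
        L([[blue[0]+r*np.cos(t),blue[1]+r*np.sin(t),z] for t in th],(0,255,0))
    cv2.imwrite(out,a)
E
python3 - <<'E'
from ov import *
overlay('top0',(.5625,-.147),.125,(.635,.1945),(260,420,170,275),5,'pics/ot.png')
overlay('side0',(.5625,-.147),.125,(.635,.1945),(255,440,150,305),4,'pics/os.png')
E
```

```text
(no output)
```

View pics/ot.png

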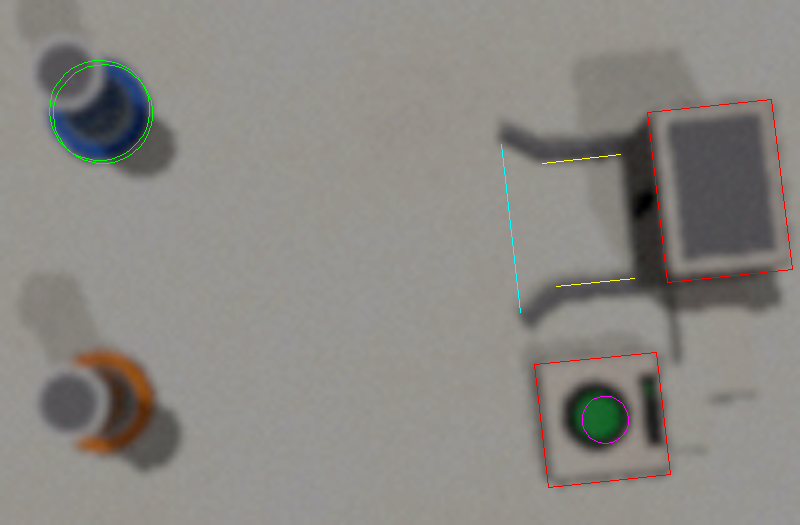

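View pics/os.png

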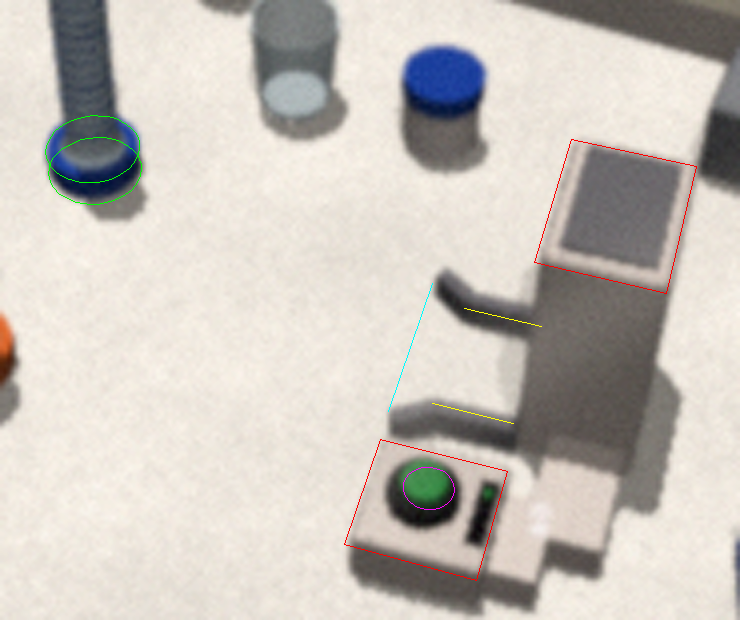

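Run:
```python
from h import *
from scipy.spatial.transform import Rotation as Ro
s=manip.get_state();q=s['ee_rot'];R=Ro.from_quat(q[[1,2,3,0]]).as_matrix();print(R.round(3))
im=dict(np.load('/tmp/wrist0.npz'));P=pts(im);ok=(im['range_z']>0.02)&(P[...,2]>0.15)
T=((P-s['position'])@R)*1000
print(ok.sum())
Q=T[ok]
C=(-im['R'].T@im['t']-s['position'])@R*1000;print('cam in tool',C.round())
for z0 in range(-120,30,10):
    m=(Q[:,2]>=z0)&(Q[:,2]<z0+10)
    if m.sum()>20:
        for sg in(-1,1):
            B=Q[m&(Q[:,0]*sg>0)]
            if len(B)>10: print(z0,sg,len(B),'x',np.percentile(B[:,0],[1,99]).round(),'y',np.percentile(B[:,1],[1,99]).round(), 'z',np.percentile(B[:,2],[1,99]).round())
t=dict(np.load('/tmp/top0.npz'));P=pts(t)
for n,(u,v) in dict(tip=(200,215),beaker=(312,153),jar=(345,152),bottle=(278,122),tray=(220,124)).items(): print(n,P[v,u].round(3))
```

```text
[[ 0.276 -0.001 -0.961]
 [ 0.961 -0.001  0.276]
 [-0.001 -1.     0.   ]]
51186
cam in tool [  -1. -125.   67.]
-20 -1 110 x [-63. -43.] y [-51.   1.] z [-12. -10.]
-20 1 105 x [42. 62.] y [-51.   1.] z [-12. -10.]
-10 -1 3046 x [-73. -43.] y [-55.   2.] z [-10.  -0.]
-10 1 3031 x [42. 71.] y [-55.   2.] z [-10.  -0.]
0 -1 4880 x [-67. -13.] y [-68.   1.] z [ 0. 10.]
0 1 4848 x [11. 65.] y [-68.   1.] z [ 0. 10.]
10 -1 17126 x [-73.  -1.] y [-79.  -8.] z [10. 20.]
10 1 17036 x [ 1. 72.] y [-79.  -8.] z [10. 20.]
20 -1 468 x [-21. -10.] y [-81. -75.] z [20. 21.]
20 1 536 x [ 9. 20.] y [-81. -75.] z [20. 21.]
tip [0.542 0.464 0.065]
beaker [0.78  0.082 0.006]
jar [ 0.774 -0.036  0.069]
bottle [0.862 0.196 0.13 ]
tray [0.882 0.422 0.003]
```

Run:
```python
from h import *
from scipy.spatial.transform import Rotation as Ro
s=manip.get_state();q=s['ee_rot'];R=Ro.from_quat(q[[1,2,3,0]]).as_matrix()
im=dict(np.load('/tmp/wrist0.npz'));P=pts(im);ok=(im['range_z']>0.02)&(P[...,2]>0.15)
Q=(((P-s['position'])@R)*1000)[ok]
for y0 in range(-85,10,5):
    B=Q[(Q[:,1]>=y0)&(Q[:,1]<y0+5)]
    if len(B): print(y0,len(B),'x',np.percentile(B[:,0],[.5,99.5]).round(), 'absx min',abs(B[:,0]).min().round(),'z',np.percentile(B[:,2],[1,99]).round())
```

```text
-85 289 x [-22.  21.] absx min 8.0 z [20. 21.]
-80 3071 x [-29.  28.] absx min 8.0 z [16. 21.]
-75 4997 x [-64.  63.] absx min 0.0 z [10. 19.]
-70 7697 x [-68.  67.] absx min 0.0 z [ 7. 18.]
-65 7847 x [-72.  71.] absx min 0.0 z [ 3. 18.]
-60 4569 x [-73.  72.] absx min 0.0 z [ 2. 18.]
-55 6972 x [-74.  72.] absx min 8.0 z [-9. 17.]
-50 6721 x [-74.  73.] absx min 37.0 z [-11.  14.]
-45 2191 x [-73.  72.] absx min 38.0 z [ 7. 14.]
-40 547 x [-66.  64.] absx min 43.0 z [ 7. 14.]
-35 996 x [-50.  48.] absx min 41.0 z [ 3. 12.]
-30 835 x [-57.  55.] absx min 41.0 z [-3. 12.]
-25 1018 x [-57.  55.] absx min 41.0 z [-9. 12.]
-20 950 x [-57.  55.] absx min 41.0 z [-10.  12.]
-15 852 x [-57.  55.] absx min 41.0 z [-10.  12.]
-10 760 x [-57.  55.] absx min 41.0 z [-10.  12.]
-5 606 x [-56.  53.] absx min 41.0 z [-11.  12.]
0 268 x [-49.  42.] absx min 41.0 z [-10.  11.]
```

Run:
```python
from h import *
from scipy.spatial.transform import Rotation as Ro
s=manip.get_state();p=s['position'];q=s['ee_rot'];R=Ro.from_quat(q[[1,2,3,0]]).as_matrix()
Q=[]
for n in('top0','side0'):
    im=dict(np.load(f'/tmp/{n}.npz'));P=pts(im);m=(im['range_z']>0)&(P[...,2]>p[2]-.02)&(np.hypot(P[...,0]-p[0],P[...,1]-p[1])<.25)
    Q.append(P[m])
    print(n,-im['R'].T@im['t'])
Q=np.vstack(Q);T=(Q-p)@R*1000
for y0 in range(-400,0,20):
    B=T[(T[:,1]>=y0)&(T[:,1]<y0+20)]
    if len(B)>5: print(y0,len(B),'x',np.percentile(B[:,0],[2,98]).round(),'z',np.percentile(B[:,2],[2,98]).round())
# orange/tip positions in start neighbourhood; TCP targets
def tgt(C,u,phi,gap=0,xf=56,zf=11):
    u=np.radians(u);a=u+np.radians(phi);x=np.array([np.cos(a),np.sin(a)]);z=np.array([-x[1],x[0]])
    d=np.array([np.cos(u),np.sin(u)]);return np.degrees(a),np.array(C)*1000-d*(36+gap)-xf*x+zf*z
print(tgt((.635,.1945),-106,58,20),tgt((.5625,-.147),-82.8,58))
```

```text
top0 [0.43848703 0.01283634 1.81489165]
side0 [-0.23845162 -0.37345599  1.06407633]
-400 1248 x [-223.   24.] z [-53.  55.]
-380 1324 x [-198.   35.] z [-62.  60.]
-360 244 x [-196.   30.] z [-65.  48.]
-340 35 x [-44.   4.] z [-64.  49.]
-320 57 x [-37. -28.] z [-45.  24.]
-300 17 x [-36. -32.] z [-4. 17.]
-280 13 x [-35. -30.] z [-2. 19.]
-260 45 x [-34.  -5.] z [-32.  21.]
-240 58 x [-34.   7.] z [-32.  15.]
-220 104 x [-35.  13.] z [-33.   1.]
-200 272 x [-38.  16.] z [-34.   6.]
-180 240 x [-38.   1.] z [-33.  14.]
-160 450 x [-39.  11.] z [-36.  22.]
-140 353 x [-39.   6.] z [-35.  29.]
-120 263 x [-66.  62.] z [-32.  30.]
-100 378 x [-71.  60.] z [-19.  17.]
-80 244 x [-73.  64.] z [-15. 162.]
-60 389 x [-75. 128.] z [-12. 214.]
-40 104 x [-59. 121.] z [-11. 212.]
-20 108 x [-58.  48.] z [-11. 172.]
(np.float64(-47.99999999999999), array([621.13897105, 297.30720187])) (np.float64(-24.799999999999997), array([511.7664377 , -77.80900187]))
```

{"fn": "arm_command", "kwargs": {"commands": [[8.54, [3.1, -1.6, 0], -0.142], [8.54, [3.1, -1.6, 0], -0.142], [8.54, [3.1, -1.6, 0], -0.142], [8.54, [3.1, -1.6, 0], -0.142], [8.54, [3.1, -1.6, 0], -0.142], [8.54, [3.1, -1.6, 0], -0.142], [8.54, [3.1, -1.6, 0], -0.142], [8.54, [3.1, -1.6, 0], -0.142], [8.54, [3.1, -1.6, 0], -0.142], [8.54, [3.1, -1.6, 0], -0.142], [8.54, [3.1, -1.6, 0], -0.142], [8.54, [3.1, -1.6, 0], -0.142]]}}

```text
clock: 1.35
position: [0.5318, 0.3598, 0.2479]
ee_rot: [-0.691, 0.692, -0.147, 0.147]
contact_force: [1.3, 1.2, 0.1]
width: 0.0853
```

```bash
cat >> h.py <<'E'
from scipy.spatial.transform import Rotation as Ro
def st():
    s=manip.get_state();q=s['ee_rot'];R=Ro.from_quat(q[[1,2,3,0]]).as_matrix()
    a=np.arctan2(R[1,0],R[0,0]);print('t',round(s['clock'],2),'tcp',(s['position']*1000).round(1),'alpha',np.degrees(a).round(2),'F',s['contact_force'].round(1),'M',s['moment'].round(2),'down',R[:,1].round(3),'q',s['qpos'].round(2));return s,a
XF,ZF=56,11
def tgt(C,u,phi=58,gap=0):
    u=np.radians(u);a=u+np.radians(phi);x=np.array([np.cos(a),np.sin(a)]);z=np.array([-x[1],x[0]])
    d=np.array([np.cos(u),np.sin(u)]);return np.degrees(a),np.array(C)*1000-d*(36+gap)-XF*x+ZF*z
def corner(s,a):
    x=np.array([np.cos(a),np.sin(a)]);z=np.array([-x[1],x[0]]);return s['position'][:2]*1000+XF*x-ZF*z
E
python3 -c "
from h import *
st();print(tgt((.635,.1945),-106,58,40))"
```

```text
t 1.35 tcp [531.8 359.8 247.9] alpha -24.01 F [1.3 1.2 0.1] M [ 0.   -0.02 -0.01] down [-0.001 -0.    -1.   ] q [0.49 0.38 1.35 0.   1.41 0.91]
(np.float64(-47.99999999999999), array([626.65171817, 316.53243579]))
```

{"fn": "arm_command", "kwargs": {"commands": [[8.54, [3.2, -1.4, 0], -0.14], [8.54, [3.2, -1.4, 0], -0.14], [8.54, [3.1, -1.5, -1.0], -0.139], [8.54, [0, 0, -4], 0], [8.54, [0, 0, -4], 0], [8.54, [0, 0, -4], 0], [8.54, [0, 0, -4], 0], [8.54, [0, 0, -3], 0], [8.54, [0, 0, -2], 0], [8.54, [0, 0, -0.5], 0], [8.54, [0, 0, 0], 0]]}}

```text
clock: 2.45
position: [0.6253, 0.3175, 0.0224]
ee_rot: [-0.646, 0.647, -0.286, 0.285]
contact_force: [0.1, 0.1, 0.8]
width: 0.0853
```

```bash
python3 -c "
from h import *
st()
for n in ['top','side']:
    im=cap(n,n+'1')
    a=im['pixels'][100:300,200:440,::-1]
    cv2.imwrite(f'pics/{n}1z.png',cv2.convertScaleAbs(cv2.resize(a,None,fx=3,fy=3,interpolation=cv2.INTER_CUBIC),alpha=1.3))
cap('wrist','wrist1')
"
```

```text
t 2.45 tcp [625.3 317.5  22.4] alpha -47.67 F [0.1 0.1 0.8] M [-0.04  0.01  0.  ] down [-0.002 -0.001 -1.   ] q [ 0.37  0.63  1.49 -0.    1.02  1.2 ]
```

View pics/top1z.png

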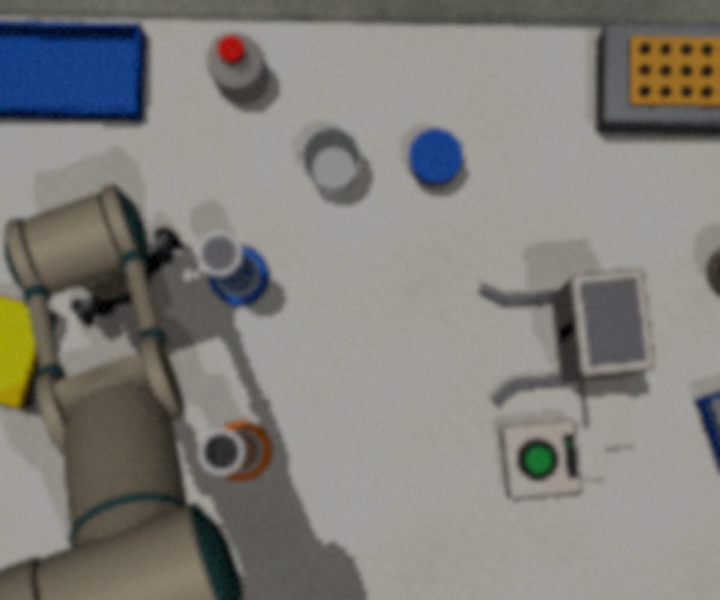

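View pics/side1z.png

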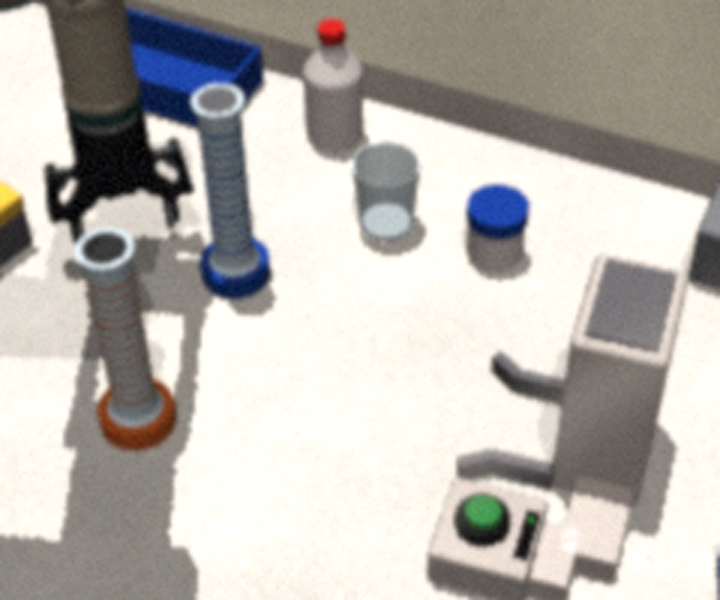

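View pics/wrist1.png

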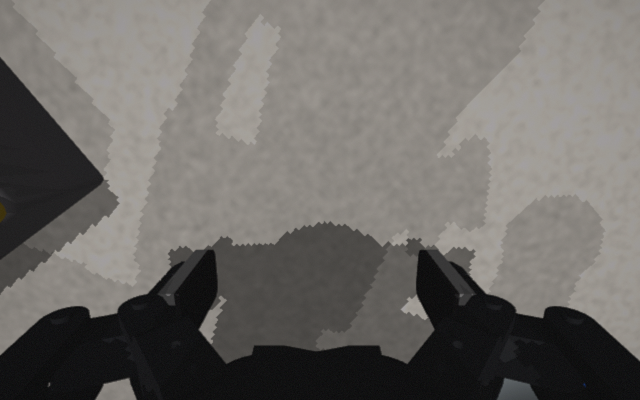

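Run:
```python
from h import *
im=dict(np.load('/tmp/top1.npz'));P=pts(im)
q1=0.37
r=np.array([np.cos(q1),np.sin(q1)]);l=np.array([-r[1],r[0]])
m=(im['range_z']>0)&(P[...,2]>.25)
for n in('top1','side1'):
    im=dict(np.load(f'/tmp/{n}.npz'));P=pts(im);m=(im['range_z']>0)&(P[...,2]>.24)
    Q=P[m];a=Q[:,:2]@r;b=Q[:,:2]@l
    print(n)
    for r0 in np.arange(.1,.85,.05):
        B=(a>=r0)&(a<r0+.05)
        if B.sum()>10: print(r0.round(2),B.sum(),'lat',np.percentile(b[B],[2,98]).round(3),'z',np.percentile(Q[B,2],[2,50,98]).round(3))
```

```text
top1
0.1 416 lat [0.144 0.213] z [0.298 0.361 0.406]
0.15 471 lat [0.144 0.212] z [0.36  0.429 0.474]
0.2 915 lat [0.145 0.67 ] z [0.257 0.467 0.541]
0.25 1088 lat [0.145 0.682] z [0.266 0.534 0.607]
0.3 1554 lat [0.005 0.225] z [0.584 0.68  0.694]
0.35 2564 lat [-0.002  0.228] z [0.666 0.694 0.701]
0.4 1577 lat [0.008 0.225] z [0.593 0.67  0.69 ]
0.45 766 lat [0.023 0.112] z [0.526 0.586 0.62 ]
0.5 832 lat [0.015 0.124] z [0.463 0.516 0.565]
0.55 394 lat [0.014 0.126] z [0.438 0.496 0.51 ]
0.6 220 lat [0.014 0.127] z [0.406 0.424 0.44 ]
0.65 866 lat [0.008 0.129] z [0.261 0.403 0.415]
0.7 441 lat [0.008 0.129] z [0.381 0.404 0.414]
side1
0.1 2090 lat [0.142 0.21 ] z [0.285 0.357 0.403]
0.15 2207 lat [0.142 0.21 ] z [0.353 0.425 0.47 ]
0.2 2335 lat [0.142 0.21 ] z [0.421 0.493 0.539]
0.25 2466 lat [0.142 0.21 ] z [0.489 0.561 0.607]
0.3 7906 lat [0.002 0.223] z [0.577 0.657 0.691]
0.35 2634 lat [-0.005  0.221] z [0.562 0.694 0.7  ]
0.4 479 lat [0.006 0.089] z [0.499 0.537 0.678]
0.45 484 lat [0.021 0.084] z [0.454 0.498 0.564]
0.5 469 lat [0.013 0.121] z [0.44  0.479 0.514]
0.55 122 lat [0.01  0.042] z [0.439 0.472 0.507]
0.6 46 lat [0.012 0.018] z [0.401 0.42  0.441]
0.65 1161 lat [0.005 0.096] z [0.243 0.317 0.412]
0.7 103 lat [0.003 0.055] z [0.256 0.406 0.415]
```

View pics/side1.png

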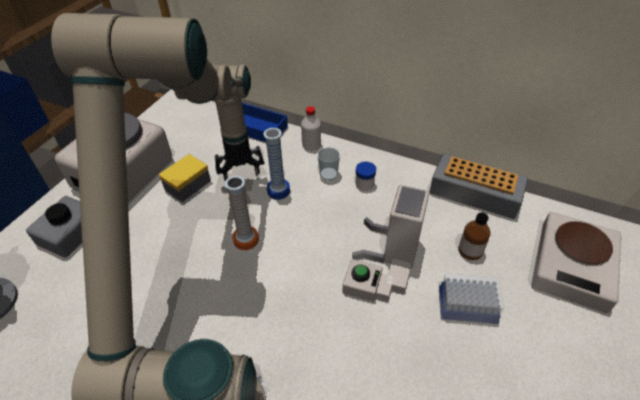

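```bash
cat > loc.py <<'E'
from h import *
from scipy.optimize import minimize
th=np.linspace(0,2*np.pi,48,endpoint=False)
def ring(c,r,z): return np.c_[c[0]+r*np.cos(th),c[1]+r*np.sin(th),np.full(48,z)]
def hull(im,P,S,o):
    q=(proj(im,P)+.5-o)*S; return cv2.convexHull(q.astype(np.float32)).round().astype(np.int32)
def locate(ims,c0,zsh=0,verbose=True):
    data=[]
    for im in ims:
        o=proj(im,[*c0,.01])[0].round()-[28,28]
        u,v=o.astype(int); u=max(u,0);v=max(v,0);o=np.array([u,v])
        hsv=cv2.cvtColor(im['pixels'][v:v+56,u:u+56],cv2.COLOR_RGB2HSV)
        m=cv2.inRange(hsv,(100,110,20),(130,255,255)).astype(np.float32)/255
        data.append((im,o,cv2.resize(m,None,fx=4,fy=4,interpolation=cv2.INTER_LINEAR)))
    def cost(c):
        t=0
        for im,o,m in data:
            f=np.zeros(m.shape,np.uint8);cv2.fillConvexPoly(f,hull(im,np.r_[ring(c,.036,0),ring(c,.036,.024)],4,o),1)
            k=np.zeros_like(f);cv2.fillConvexPoly(k,hull(im,np.r_[ring(c,.024,.024),ring(c,.0215,.034),ring(c,.0215,.2)],4,o),1);cv2.fillConvexPoly(k,hull(im,np.r_[ring(c,.0205,.034),ring(c,.024,.23)],4,o),1)
            w=(k==0); t+=(np.abs(f-m)*w).sum()/16
        return t
    best=min((cost((c0[0]+a,c0[1]+b)),c0[0]+a,c0[1]+b) for a in np.arange(-.012,.0121,.003) for b in np.arange(-.012,.0121,.003))
    c=best[1:]
    g=[(cost((c[0]+a,c[1]+b)),c[0]+a,c[1]+b) for a in np.arange(-.004,.0041,.001) for b in np.arange(-.004,.0041,.001)]
    g.sort(); 
    return np.mean([x[1:] for x in g[:4]],0),g[0][0]
E
python3 - <<'E'
from loc import *
L=lambda n:dict(np.load(f'/tmp/{n}.npz'))
for s in (['top0'],['side0'],['top0','side0'],['top1'],['side1'],['top1','side1']):print(s,locate([L(n) for n in s],(.635,.1945)))
E
```

```text
['top0'] (array([0.637  , 0.19725]), np.float32(44.66797))
['side0'] (array([0.641, 0.198]), np.float32(72.02246))
['top0', 'side0'] (array([0.638 , 0.1975]), np.float32(119.49219))
['top1'] (array([0.6365, 0.198 ]), np.float32(45.6084))
['side1'] (array([0.641, 0.198]), np.float32(78.96387))
['top1', 'side1'] (array([0.63775, 0.19775]), np.float32(127.609375))
```

```bash
python3 -c "
from h import *
for g in(15,2,0,-20): print(g,tgt((.637,.197),-109,58,g))
s,a=st();print(corner(s,a))"
```

```text
15 (np.float64(-50.99999999999999), array([626.91063955, 295.6641455 ]))
2 (np.float64(-50.99999999999999), array([622.67825355, 283.37240402]))
0 (np.float64(-50.99999999999999), array([622.02711724, 281.48136686]))
-20 (np.float64(-50.99999999999999), array([615.51575415, 262.57099535]))
t 2.6 tcp [626.9 318.1  25. ] alpha -47.67 F [0.5 0.8 0.9] M [-0.03  0.04  0.01] down [ 0.003  0.001 -1.   ] q [ 0.37  0.63  1.49 -0.    1.02  1.2 ]
[656.52414797 269.3057    ]
```

{"fn": "arm_command", "kwargs": {"commands": [[8.54, [0, 0, -0.7], -0.058], [8.54, [0, 0, -0.7], 0], [8.54, [-0.1, -1.1, 0], 0], [8.54, [-0.1, -1.1, 0], 0], [8.54, [-0.04, -0.7, 0], 0], [8.54, [0, 0, 0], 0]]}}

```text
clock: 3.2
position: [0.6235, 0.287, 0.0098]
ee_rot: [-0.638, 0.638, -0.305, 0.305]
contact_force: [-0.0, 0.9, 0.8]
width: 0.0856
```

```bash
cat >> loc.py <<'E'
def look(tag,c0,crop=True):
    P=[];
    ims=[]
    for n in('top','side'):
        s=manip.get_state();P.append(s['position']*1000); ims.append(cap(n,n+tag))
    s,a=st();P.append(s['position']*1000)
    P=np.mean(P,0);s=dict(s);s['position']=P/1000;k=corner(s,a)
    print('tcp mean',P.round(1),'corner',k.round(1))
    ct,e1=locate(ims[:1],c0);cs,e2=locate(ims[1:],c0)
    print('blue top',(ct*1000).round(1),round(float(e1)),'side',(cs*1000).round(1),round(float(e2)))
    c=ct*.65+cs*.35; c=ct*1000
    v=c-k;print('corner->centre dist(top)',np.linalg.norm(v).round(1),'dir',np.degrees(np.arctan2(v[1],v[0])).round(1))
    out=[]
    for im,n in zip(ims,('top','side')):
        o=proj(im,[*c0,.02])[0].astype(int); u=np.clip(o[0]-60,0,520);w=np.clip(o[1]-55,0,290)
        out.append(cv2.convertScaleAbs(cv2.resize(im['pixels'][w:w+110,u:u+120,::-1],None,fx=3.3,fy=3.3,interpolation=cv2.INTER_CUBIC),alpha=1.3))
    cv2.imwrite(f'pics/look{tag}.png',np.hstack(out))
E
python3 -c "
from loc import *
look('2',(.637,.197))"
```

```text
t 3.3 tcp [623.8 288.3   9.7] alpha -51.04 F [ 0.5  0.9 -0.2] M [ 0.01 -0.05 -0.03] down [ 0.001  0.    -1.   ] q [0.33 0.63 1.54 0.   0.97 1.22]
tcp mean [623.7 287.7   9.7] corner [650.3 237.2]
blue top [636.5 197.5] 53 side [639.2 197.7] 76
corner->centre dist(top) 42.1 dir -109.2
```

View pics/look2.png

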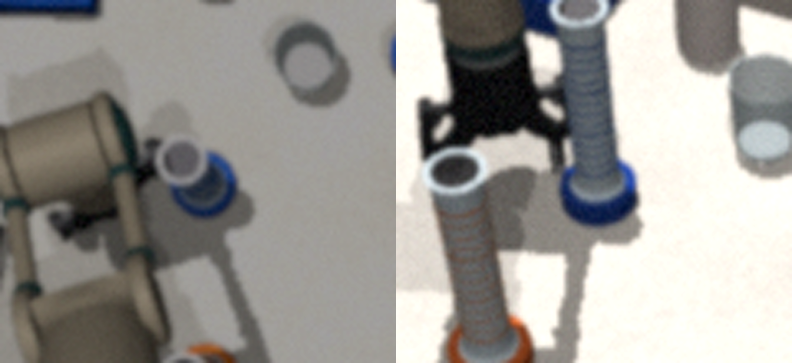

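{"fn": "arm_command", "kwargs": {"commands": [[8.54, [-0.06, -0.17, 0], 0], [8.54, [-0.06, -0.17, 0], 0], [8.54, [-0.06, -0.17, 0], 0], [8.54, [-0.06, -0.17, 0], 0], [8.54, [-0.08, -0.23, 0], 0], [8.54, [-0.1, -0.28, 0], 0], [8.54, [-0.1, -0.28, 0], 0], [8.54, [-0.1, -0.28, 0], 0], [8.54, [-0.1, -0.28, 0], 0], [8.54, [-0.06, -0.17, 0], 0], [8.54, [-0.03, -0.08, 0], 0], [8.54, [0, 0, 0], 0]]}}

```text
clock: 4.5
position: [0.6153, 0.2657, 0.0094]
ee_rot: [-0.638, 0.638, -0.304, 0.304]
contact_force: [0.6, 1.5, -0.5]
width: 0.0856
```

```bash
python3 -c "
from loc import *
look('3',(.630,.178))"
```

```text
t 4.6 tcp [615.3 265.7   9.3] alpha -50.99 F [1.  0.8 0. ] M [ 0.21 -0.08  0.11] down [-0. -0. -1.] q [ 0.3   0.61  1.59 -0.    0.94  1.19]
tcp mean [615.3 265.7   9.3] corner [642.  215.3]
blue top [632.5 186. ] 49 side [636.5 186.5] 75
corner->centre dist(top) 30.8 dir -107.9
```

View pics/look3.png

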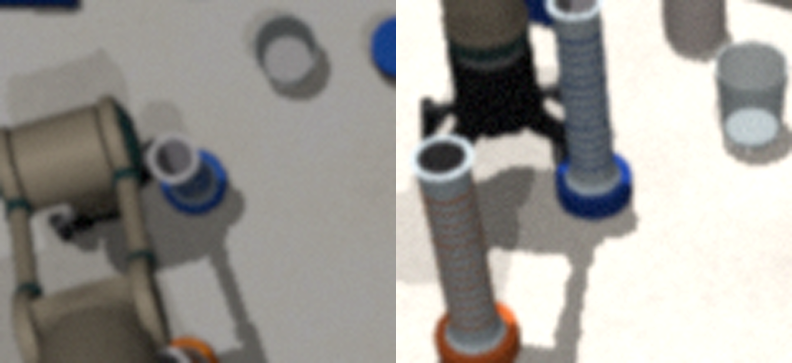

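```bash
cat >> loc.py <<'E'
def column(im,c0):
    P=pts(im);m=(im['range_z']>0)&(P[...,2]>.05)&(P[...,2]<.21)&(np.hypot(P[...,0]-c0[0],P[...,1]-c0[1])<.032)
    C=-im['R'].T@im['t']
    from scipy.optimize import least_squares
    Q=P[m];sat=cv2.cvtColor(im['pixels'],cv2.COLOR_RGB2GRAY)[m]
    Q=Q[sat>55]
    f=lambda p:np.hypot(Q[:,0]-p[0]-p[2]*(Q[:,2]-.13),Q[:,1]-p[1]-p[3]*(Q[:,2]-.13))-.0205
    r=least_squares(f,[*c0,0,0],loss='soft_l1',f_scale=.003)
    return r.x,len(Q),np.abs(r.fun).mean()
E
python3 - <<'E'
from loc import *
for n in('0','1','2','3'):
    c0=(.637,.197) if n!='3' else (.631,.184)
    for v in('side','top'):
        p,N,e=column(dict(np.load(f'/tmp/{v}{n}.npz')),c0);print(v+n,(p[:2]*1000).round(1),'tilt',p[2:].round(3),N,e)
E
```

```text
side0 [638.7 196.4] tilt [ 0.001 -0.   ] 490 0.0012735317972137948
top0 [636.4 198.5] tilt [-0.029 -0.025] 7 0.00020370603249978255
side1 [638.6 196.5] tilt [0.001 0.002] 571 0.0013880902900988718
top1 [637.4 199.1] tilt [-0.048 -0.038] 10 0.00026755909837359074
side2 [638.6 196.4] tilt [-0.003 -0.   ] 535 0.0014740481458373463
top2 [637.9 199.3] tilt [-0.053 -0.038] 9 0.0002410167365023496
side3 [634.6 185.2] tilt [ 0.002 -0.001] 563 0.001314670918367172
top3 [628.6 182.4] tilt [0.003 0.061] 5 0.0002589993403817693
```

Run:
```python
from h import *
s=manip.get_state()
im=dict(np.load('/tmp/wrist0.npz'));P=pts(im)
# pose at time 0
q=np.array([-0.56459246,0.56508918,0.42496592,-0.42580927]);R=Ro.from_quat(q[[1,2,3,0]]).as_matrix();p=np.array([0.1587,0.5525,0.2477])
ok=(im['range_z']>0.02)&(P[...,2]>0.15);T=((P-p)@R*1000)[ok]
for y0,y1 in((-2,6),(-8,-2),(-14,-8),(-25,-14),(-50,-45),(-60,-50),(-75,-60)):
    B=T[(T[:,1]>=y0)&(T[:,1]<y1)]
    print(y0,y1)
    for x0 in range(-76,-36,4):
        b=B[(B[:,0]>=x0)&(B[:,0]<x0+4)]
        if len(b):print('   x',x0,len(b),'z',np.percentile(b[:,2],[0,10,50,90,100]).round())
cv2.imwrite('pics/wz.png',cv2.convertScaleAbs(cv2.resize(im['pixels'][230:400,0:240,::-1],None,fx=3,fy=3),alpha=3))
```

```text
-2 6
   x -52 12 z [11. 11. 11. 11. 11.]
   x -48 22 z [-3.  8. 11. 11. 12.]
   x -44 204 z [-11.  -8.   0.   8.  12.]
-8 -2
   x -60 7 z [7. 7. 7. 7. 7.]
   x -56 33 z [7. 7. 7. 7. 8.]
   x -52 37 z [11. 11. 11. 12. 12.]
   x -48 69 z [-11.  11.  11.  12.  12.]
   x -44 274 z [-11.  -8.   1.  10.  12.]
-14 -8
   x -60 24 z [6. 7. 7. 8. 8.]
   x -56 48 z [7. 7. 7. 8. 8.]
   x -52 41 z [11. 11. 11. 12. 12.]
   x -48 87 z [-10.   5.  11.  12.  12.]
   x -44 298 z [-11.  -8.   1.  10.  12.]
-25 -14
   x -60 59 z [6. 7. 7. 8. 8.]
   x -56 94 z [7. 7. 7. 8. 8.]
   x -52 94 z [11. 11. 11. 12. 12.]
   x -48 204 z [-10.   5.  11.  12.  12.]
   x -44 619 z [-11.  -7.   2.  10.  12.]
-50 -45
   x -76 107 z [-7. 12. 12. 13. 13.]
   x -72 173 z [11. 12. 14. 14. 15.]
   x -68 248 z [-7. 12. 13. 14. 15.]
   x -64 582 z [-12.  -9.   7.  12.  13.]
   x -60 780 z [-8. -5.  2.  7.  9.]
   x -56 882 z [-12.  -6.   1.  10.  14.]
   x -52 252 z [-11.  -7.  12.  13.  13.]
   x -48 174 z [11. 12. 12. 13. 13.]
   x -44 158 z [12. 12. 12. 13. 14.]
   x -40 29 z [12. 12. 13. 13. 13.]
-60 -50
   x -76 307 z [-8. -7. 12. 13. 13.]
   x -72 799 z [-9. -7. 12. 13. 14.]
   x -68 1211 z [-9. -7.  1. 13. 15.]
   x -64 1531 z [-12.  -6.   6.  12.  13.]
   x -60 173 z [-6. -5.  1.  6.  8.]
   x -56 2 z [-4. -4. -3. -3. -3.]
   x -52 183 z [-11.  -8.  10.  13.  13.]
   x -48 250 z [-8.  7. 12. 13. 13.]
   x -44 119 z [-2.  2. 12. 17. 18.]
   x -40 129 z [16. 17. 17. 18. 18.]
-75 -60
   x -76 43 z [11. 12. 12. 13. 13.]
   x -72 282 z [11. 12. 12. 13. 14.]
   x -68 566 z [11. 12. 12. 13. 14.]
   x -64 1491 z [ 4.  8. 12. 13. 14.]
   x -60 141 z [ 6.  9. 12. 13. 13.]
   x -44 255 z [-1.  3. 11. 17. 18.]
   x -40 630 z [ 1.  4. 17. 18. 19.]
```

View pics/wz.png

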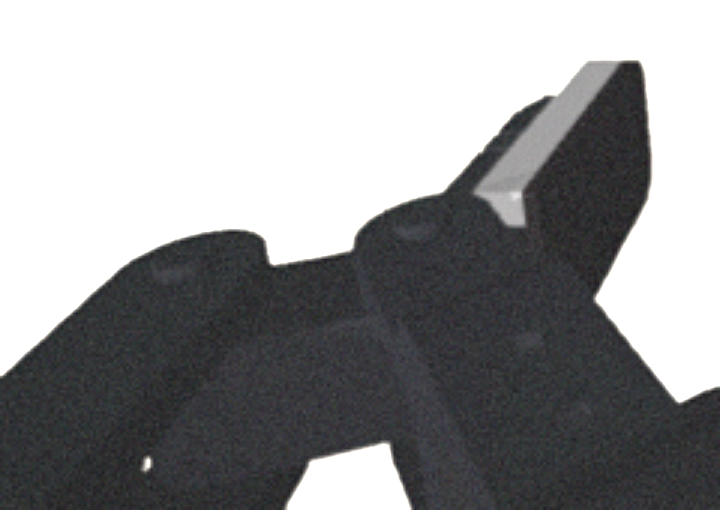

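```bash
sed -i 's/XF,ZF=56,11/XF,ZF=50.5,11.5/; s/phi=58/phi=60/' h.py
cat >> loc.py <<'E'
def look2(tag,c0,lip=True):
    P=[];ims=[]
    for n in('side','top','side'):
        s=manip.get_state();P.append(s['position']*1000); ims.append(cap(n,n+tag))
    s,a=st();P.append(s['position']*1000)
    P=np.mean(P,0);s=dict(s);s['position']=P/1000;k=corner(s,a)
    p=np.mean([column(ims[i],c0)[0] for i in(0,2)],0);e=column(ims[0],c0)
    ct,_=locate(ims[1:2],c0)
    c=p[:2]*1000;print('column',c.round(1),'tilt',p[2:].round(3),e[1],e[2].round(4),'top foot',(ct*1000).round(1))
    c=c+[-1.3,-.8]
    v=c-k;x=np.array([np.cos(a),np.sin(a)]);z=np.array([-x[1],x[0]]);w=c-P[:2]
    print('tcp mean',P.round(1),'C used',c.round(1),'cornerA->C',np.linalg.norm(v).round(1),'dir',np.degrees(np.arctan2(v[1],v[0])).round(1),'C in tool',(w@x).round(1),(w@z).round(1))
    out=[]
    for im in ims[:2]:
        o=proj(im,[*c0,.05])[0].astype(int); u=np.clip(o[0]-60,0,520);w=np.clip(o[1]-60,0,280)
        out.append(cv2.convertScaleAbs(cv2.resize(im['pixels'][w:w+120,u:u+120,::-1],None,fx=3.3,fy=3.3,interpolation=cv2.INTER_CUBIC),alpha=1.3))
    cv2.imwrite(f'pics/look{tag}.png',np.hstack(out))
    return c,P,a
E
python3 -c "
from h import *
print(tgt((.6333,.1845),-109,60,8),tgt((.6333,.1845),-109,60,2))"
```

```text
(np.float64(-49.00000000000001), array([623.173178  , 271.76032996])) (np.float64(-49.00000000000001), array([621.21976908, 266.08721851]))
```

{"fn": "arm_command", "kwargs": {"commands": [[8.54, [0.3, 0.25, 0], 0], [8.54, [0.32, 0.25, 0], 0], [8.54, [0.17, 0.11, 0], 0.035], [8.54, [-0.06, -0.18, 0], 0], [8.54, [-0.07, -0.2, 0], 0], [8.54, [-0.07, -0.2, 0], 0], [8.54, [-0.1, -0.29, 0], 0], [8.54, [-0.12, -0.35, 0], 0], [8.54, [-0.12, -0.35, 0], 0], [8.54, [-0.12, -0.35, 0], 0], [8.54, [-0.12, -0.35, 0], 0], [8.54, [-0.07, -0.2, 0], 0]]}}

```text
clock: 5.8
position: [0.6146, 0.247, 0.0094]
ee_rot: [0.643, -0.643, 0.293, -0.293]
contact_force: [0.6, 1.6, -1.5]
width: 0.0855
```

```bash
python3 -c "
from loc import *
look2('4',(.626,.167))"
```

```text
t 5.95 tcp [614.5 246.8   9.3] alpha -48.99 F [ 0.4 -0.  -0.2] M [ 0.02 -0.02 -0.04] down [-0.    -0.001 -1.   ] q [ 0.28  0.6   1.61 -0.    0.93  1.13]
column [629.3 169.4] tilt [-0.001  0.001] 561 0.0013 top foot [627.  169.8]
tcp mean [614.5 246.8   9.4] C used [628.  168.6] cornerA->C 34.4 dir -108.6 C in tool 67.9 -41.2
```

View pics/look4.png

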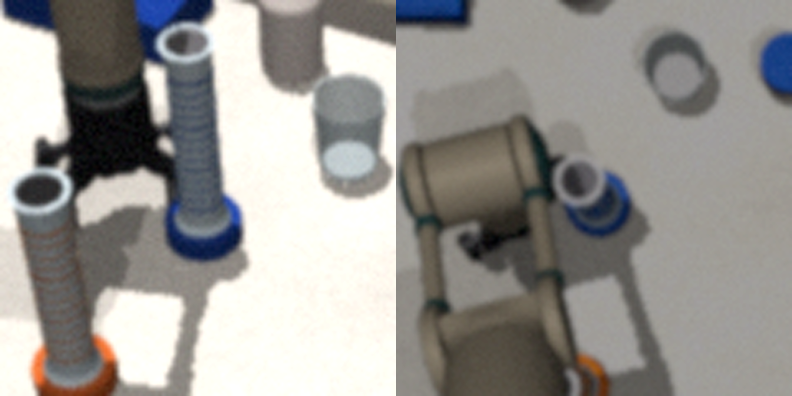

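{"fn": "arm_command", "kwargs": {"commands": [[8.54, [-0.05, -0.14, 0], 0], [8.54, [-0.1, -0.28, 0], 0], [8.54, [-0.15, -0.42, 0], 0], [8.54, [-0.15, -0.42, 0], 0], [8.54, [-0.15, -0.42, 0], 0], [8.54, [-0.15, -0.42, 0], 0], [8.54, [-0.15, -0.42, 0], 0], [8.54, [-0.15, -0.42, 0], 0], [8.54, [-0.15, -0.42, 0], 0], [8.54, [-0.15, -0.42, 0], 0], [8.54, [-0.1, -0.28, 0], 0], [8.54, [-0.05, -0.14, 0], 0]]}}

```text
clock: 7.15
position: [0.5996, 0.2049, 0.0093]
ee_rot: [-0.643, 0.643, -0.293, 0.293]
contact_force: [1.5, 1.6, -0.1]
width: 0.0856
```

```bash
python3 -c "
from loc import *
look2('5',(.613,.128))"
```

```text
t 7.3 tcp [599.5 204.9   9.3] alpha -48.99 F [ 1.   0.6 -0.1] M [ 0.11 -0.07  0.02] down [-0.    -0.001 -1.   ] q [ 0.22  0.57  1.68 -0.    0.9   1.08]
column [615.1 127.2] tilt [ 0.002 -0.003] 570 0.0013 top foot [612.5 128. ]
tcp mean [599.5 204.9   9.3] C used [613.8 126.4] cornerA->C 34.4 dir -107.2 C in tool 68.6 -40.7
```

{"fn": "arm_command", "kwargs": {"commands": [[8.54, [0.1, 0.28, 0], 0], [8.54, [0.19, -0.07, 0], 0], [8.54, [-0.05, -0.14, 0], 0], [8.54, [-0.07, -0.19, 0], 0], [8.54, [-0.1, -0.28, 0], 0], [8.54, [-0.15, -0.42, 0], 0], [8.54, [-0.15, -0.43, 0], 0], [8.54, [-0.15, -0.43, 0], 0], [8.54, [-0.15, -0.43, 0], 0], [8.54, [-0.15, -0.43, 0], 0], [8.54, [-0.15, -0.43, 0], 0], [8.54, [-0.15, -0.43, 0], 0]]}}

```text
clock: 8.5
position: [0.5897, 0.1709, 0.0093]
ee_rot: [-0.643, 0.643, -0.293, 0.293]
contact_force: [0.3, 2.1, -0.2]
width: 0.0855
```

{"fn": "arm_command", "kwargs": {"commands": [[8.54, [-0.15, -0.42, 0], 0], [8.54, [-0.15, -0.42, 0], 0], [8.54, [-0.1, -0.28, 0], 0], [8.54, [-0.05, -0.14, 0], 0]]}}

```text
clock: 8.9
position: [0.5853, 0.1583, 0.0093]
ee_rot: [-0.643, 0.643, -0.293, 0.293]
contact_force: [0.8, 2.2, 0.4]
width: 0.0854
```

```bash
python3 -c "
from loc import *
look2('6',(.597,.083))"
```

```text
t 9.05 tcp [585.2 158.3   9.3] alpha -48.99 F [ 0.5 -0.1 -1.2] M [ 0.05  0.01 -0.  ] down [-0.    -0.001 -1.   ] q [ 0.15  0.54  1.74 -0.    0.86  1.01]
column [598.9  81.2] tilt [ 0. -0.] 577 0.0012 top foot [596.   82.5]
tcp mean [585.2 158.3   9.3] C used [597.6  80.4] cornerA->C 34.4 dir -110.4 C in tool 67.0 -41.7
```

View pics/look6.png

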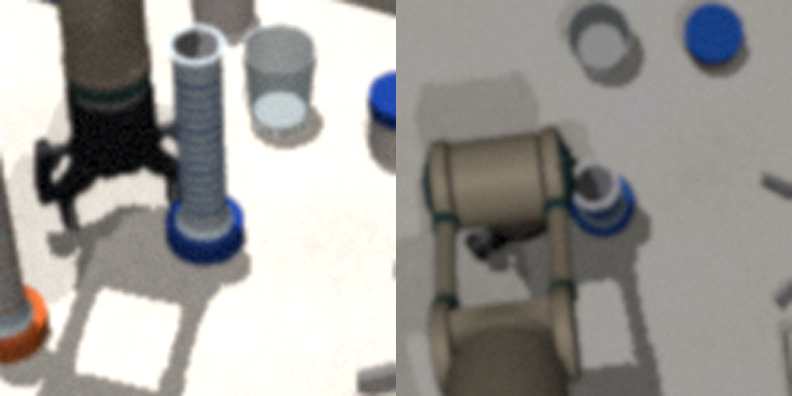

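{"fn": "arm_command", "kwargs": {"commands": [[8.54, [-0.05, -0.14, 0], 0], [8.54, [-0.1, -0.28, 0], 0], [8.54, [-0.16, -0.43, 0], 0], [8.54, [-0.16, -0.43, 0], 0], [8.54, [-0.16, -0.43, 0], 0], [8.54, [-0.16, -0.43, 0], 0], [8.54, [-0.16, -0.43, 0], 0], [8.54, [-0.16, -0.43, 0], 0], [8.54, [-0.16, -0.43, 0], 0], [8.54, [-0.16, -0.43, 0], 0], [8.54, [-0.16, -0.43, 0], 0], [8.54, [-0.1, -0.28, 0], 0]]}}

```text
clock: 10.25
position: [0.5683, 0.1125, 0.0094]
ee_rot: [-0.643, 0.643, -0.293, 0.293]
contact_force: [0.1, 1.9, 0.1]
width: 0.0854
```

```bash
python3 -c "
from loc import *
c,P,a=look2('7',(.580,.036))
v=np.array([556.3,-97.4])-c;u=np.degrees(np.arctan2(v[1],v[0]));print('u',u,np.linalg.norm(v))
for U in(u,u-1.5):
  al,t=tgt(c/1000,U,60,6);print(al,t,'shift',t-P[:2],'turn',np.radians(al)-a)
"
```

```text
t 10.4 tcp [568.2 112.4   9.3] alpha -49.0 F [ 1.4 -0.8 -0.6] M [-0.02  0.02  0.03] down [-0.001 -0.001 -1.   ] q [ 0.08  0.51  1.81 -0.    0.83  0.93]
column [582.1  35.3] tilt [-0.    -0.002] 580 0.0012 top foot [580.2  34.7]
tcp mean [568.2 112.4   9.3] C used [580.8  34.5] cornerA->C 34.3 dir -110.3 C in tool 67.0 -41.6
u -100.50772934259484 134.14410759036687
-40.50772934259485 [557.49683376 117.33619377] shift [-10.70177552   4.96609345] turn 0.148149583501756
-42.00772934259484 [559.67334805 117.91685934] shift [-8.52526122  5.54675902] turn 0.12196964472184113
```

{"fn": "arm_command", "kwargs": {"commands": [[8.54, [0.25, 0.8, 0], 0], [8.54, [-0.66, -0.1, 0], 0.074], [8.54, [-0.66, -0.2, 0], 0.074], [8.54, [-0.03, -0.17, 0], 0], [8.54, [-0.03, -0.17, 0], 0], [8.54, [-0.04, -0.2, 0], 0], [8.54, [-0.06, -0.3, 0], 0], [8.54, [-0.08, -0.44, 0], 0], [8.54, [-0.08, -0.44, 0], 0], [8.54, [-0.08, -0.44, 0], 0], [8.54, [-0.08, -0.44, 0], 0], [8.54, [-0.06, -0.3, 0], 0]]}}

```text
clock: 11.6
position: [0.5524, 0.0886, 0.0094]
ee_rot: [0.663, -0.663, 0.245, -0.245]
contact_force: [1.0, 3.0, -0.0]
width: 0.0855
```

```bash
python3 -c "
from loc import *
c,P,a=look2('8',(.577,.012))
v=np.array([556.3,-97.4])-c;u=np.degrees(np.arctan2(v[1],v[0]));print('u',u,np.linalg.norm(v))
"
```

```text
t 11.75 tcp [552.2  88.4   9.3] alpha -40.52 F [0.1 0.7 0.1] M [ 0.    0.02 -0.01] down [-0.    -0.001 -1.   ] q [ 0.03  0.49  1.85 -0.    0.8   0.74]
column [577.9  13.4] tilt [ 0.001 -0.   ] 593 0.0011 top foot [574.8  13.2]
tcp mean [552.3  88.3   9.4] C used [576.6  12.6] cornerA->C 34.9 dir -101.0 C in tool 67.7 -41.8
u -100.45580673791086 111.8213736311227
```

View pics/look8.png

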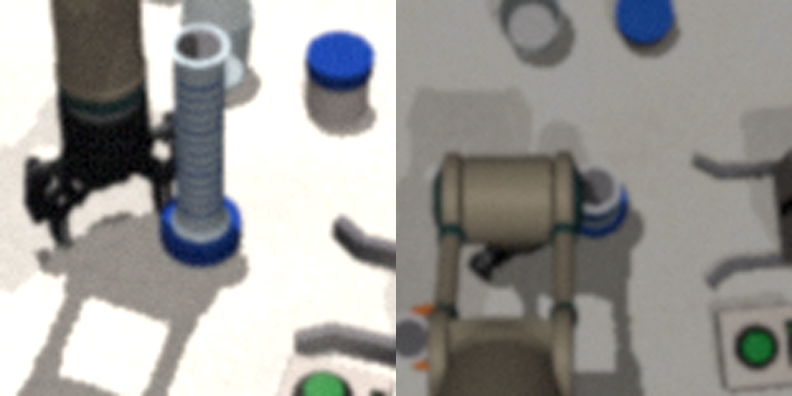

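{"fn": "arm_command", "kwargs": {"commands": [[8.54, [-0.03, -0.17, 0], 0], [8.54, [-0.06, -0.3, 0], 0], [8.54, [-0.09, -0.45, 0], 0], [8.54, [-0.09, -0.45, 0], 0], [8.54, [-0.09, -0.45, 0], 0], [8.54, [-0.09, -0.45, 0], 0], [8.54, [-0.09, -0.45, 0], 0], [8.54, [-0.09, -0.45, 0], 0], [8.54, [-0.09, -0.45, 0], 0], [8.54, [-0.09, -0.45, 0], 0], [8.54, [-0.09, -0.45, 0], 0], [8.54, [-0.06, -0.3, 0], 0]]}}

```text
clock: 12.95
position: [0.5426, 0.0403, 0.0093]
ee_rot: [-0.663, 0.663, -0.245, 0.245]
contact_force: [0.5, 3.3, 0.1]
width: 0.0849
```

```bash
cat > nxt.py <<'E'
from loc import *
H=np.array([562.5,-147.]);d=np.array([np.sin(.125),-np.cos(.125)]);yy=np.array([d[1]*-1,d[0]])
def nxt(tag,c0,ax,gap=6):
    c,P,a=look2(tag,c0)
    r=c-H;print('reader frame x',(r@d).round(1),'y',(r@yy).round(1))
    v=H+d*ax-c;u=np.degrees(np.arctan2(v[1],v[0]));print('u',u.round(1),np.linalg.norm(v).round(1))
    al,t=tgt(c/1000,u,60,gap);print('shift',(t-P[:2]).round(1),'turn',round(np.radians(al)-a,3),'dir',np.cos(np.radians(u)).round(3),np.sin(np.radians(u)).round(3))
E
python3 -c "
from nxt import *
nxt('9',(.567,-.036),-30)
"
```

```text
t 13.1 tcp [542.6  40.1   9.3] alpha -40.52 F [ 0.4 -1.   0.4] M [ 0.08  0.01 -0.04] down [-0.    -0.001 -1.   ] q [-0.05  0.47  1.89 -0.    0.78  0.65]
column [569.3 -35. ] tilt [-0.001 -0.002] 590 0.0011 top foot [567.5 -36.5]
tcp mean [542.6  40.1   9.3] C used [568.  -35.8] cornerA->C 34.8 dir -99.1 C in tool 68.6 -41.2
reader frame x -109.7 y 19.3
u -96.5 82.0
shift [-3.6  5.1] turn 0.071 dir -0.113 -0.994
```

View pics/look9.png

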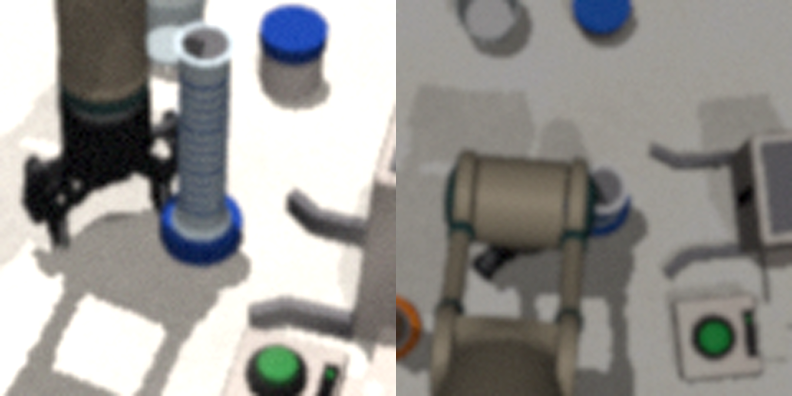

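{"fn": "arm_command", "kwargs": {"commands": [[8.54, [0.1, 0.39, 0], 0], [8.54, [0.33, -0.08, 0], 0], [8.54, [-0.04, -0.16, 0], 0], [8.54, [-0.05, -0.2, 0], 0], [8.54, [-0.07, -0.29, 0], 0], [8.54, [-0.1, -0.39, 0], 0], [8.54, [-0.11, -0.44, 0], 0], [8.54, [-0.11, -0.44, 0], 0], [8.54, [-0.11, -0.44, 0], 0], [8.54, [-0.11, -0.44, 0], 0], [8.54, [-0.11, -0.44, 0], 0], [8.54, [-0.11, -0.44, 0], 0]]}}

```text
clock: 14.3
position: [0.5378, 0.0067, 0.0093]
ee_rot: [-0.663, 0.663, -0.245, 0.245]
contact_force: [0.3, 2.2, -0.3]
width: 0.0851
```

{"fn": "arm_command", "kwargs": {"commands": [[8.54, [-0.1, -0.4, 0], 0], [8.54, [-0.07, -0.29, 0], 0], [8.54, [-0.04, -0.15, 0], 0]]}}

```text
clock: 14.6
position: [0.5357, -0.0017, 0.0093]
ee_rot: [-0.663, 0.663, -0.245, 0.245]
contact_force: [0.7, 1.5, -1.4]
width: 0.0854
```

```bash
python3 -c "
from nxt import *
nxt('10',(.556,-.082),0)
"
```

```text
t 14.75 tcp [535.7  -1.7   9.3] alpha -40.51 F [-0.1 -0.   0.2] M [ 0.02  0.02 -0.01] down [-0.    -0.001 -1.   ] q [-0.13  0.46  1.91 -0.    0.77  0.57]
column [559.2 -75.9] tilt [-0.001  0.001] 602 0.0011 top foot [555.8 -75.3]
tcp mean [535.7  -1.7   9.3] C used [557.9 -76.7] cornerA->C 34.6 dir -104.7 C in tool 65.6 -42.6
reader frame x -70.3 y 4.2
u -86.2 70.4
shift [-20.8  -0.5] turn 0.249 dir 0.066 -0.998
```

View pics/look10.png

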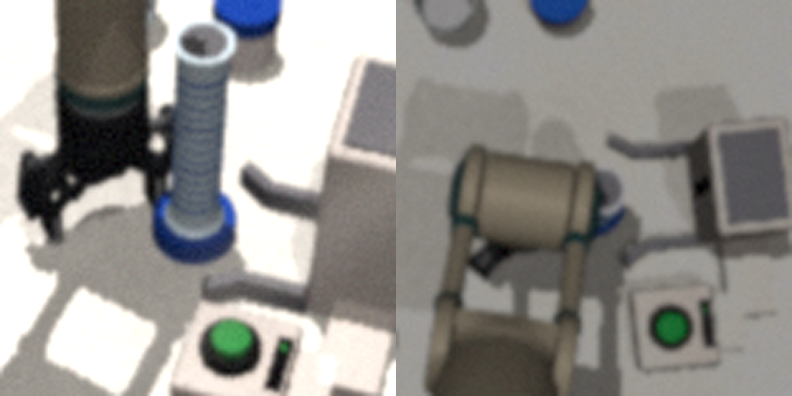

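{"fn": "arm_command", "kwargs": {"commands": [[8.54, [0.25, 1.0, 0], 0], [8.54, [-0.77, 0, 0], 0.083], [8.54, [-0.78, -0.4, 0], 0.083], [8.54, [-0.78, -0.65, 0], 0.083], [8.54, [0.01, -0.16, 0], 0], [8.54, [0.01, -0.2, 0], 0], [8.54, [0.02, -0.3, 0], 0], [8.54, [0.02, -0.4, 0], 0], [8.54, [0.03, -0.4, 0], 0], [8.54, [0.03, -0.4, 0], 0], [8.54, [0.03, -0.4, 0], 0], [8.54, [0.02, -0.3, 0], 0]]}}

```text
clock: 15.95
position: [0.5168, -0.0277, 0.0094]
ee_rot: [0.689, -0.689, 0.161, -0.161]
contact_force: [-0.3, 4.3, 1.6]
width: 0.0855
```

```bash
python3 -c "
from nxt import *
nxt('11',(.559,-.098),0)
"
```

```text
t 16.1 tcp [516.8 -28.    9.3] alpha -26.26 F [-0.1  1.4  1.2] M [0.19 0.01 0.07] down [ 0.    -0.001 -1.   ] q [-0.19  0.44  1.95 -0.    0.75  0.27]
column [560.  -94.3] tilt [-0.001  0.   ] 618 0.0011 top foot [556.  -92.8]
tcp mean [516.8 -27.9   9.4] C used [558.7 -95.1] cornerA->C 34.5 dir -87.2 C in tool 67.3 -41.7
reader frame x -52.0 y 2.7
u -85.8 52.1
shift [-1.7  7.1] turn 0.008 dir 0.073 -0.997
```

View pics/look11.png

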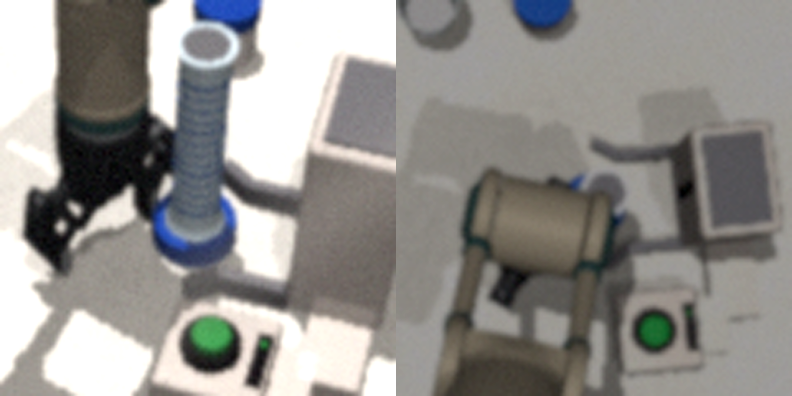

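{"fn": "arm_command", "kwargs": {"commands": [[8.54, [0.01, -0.16, 0], 0], [8.54, [0.02, -0.3, 0], 0], [8.54, [0.02, -0.4, 0], 0], [8.54, [0.02, -0.4, 0], 0], [8.54, [0.02, -0.4, 0], 0], [8.54, [0.02, -0.4, 0], 0], [8.54, [0.02, -0.4, 0], 0], [8.54, [0.02, -0.4, 0], 0], [8.54, [0.02, -0.4, 0], 0], [8.54, [0.01, -0.3, 0], 0]]}}

```text
clock: 17.1
position: [0.5185, -0.0634, 0.0093]
ee_rot: [-0.689, 0.689, -0.161, 0.161]
contact_force: [-0.4, 4.1, 2.0]
width: 0.0854
```

```bash
python3 -c "
from nxt import *
nxt('12',(.561,-.132),0)
"
```

```text
t 17.25 tcp [518.6 -63.7   9.3] alpha -26.25 F [-0.7  0.1  0.1] M [ 0.1   0.01 -0.05] down [ 0.    -0.001 -1.   ] q [-0.25  0.45  1.94 -0.    0.76  0.2 ]
column [ 562.1 -129.8] tilt [-0.001 -0.   ] 625 0.0011 top foot [ 564.  -134.5]
tcp mean [518.6 -63.7   9.3] C used [ 560.8 -130.6] cornerA->C 34.4 dir -86.6 C in tool 67.5 -41.4
reader frame x -16.5 y 0.3
u -84.0 16.5
shift [-3.7  5.8] turn 0.04 dir 0.105 -0.994
```

View pics/look12.png

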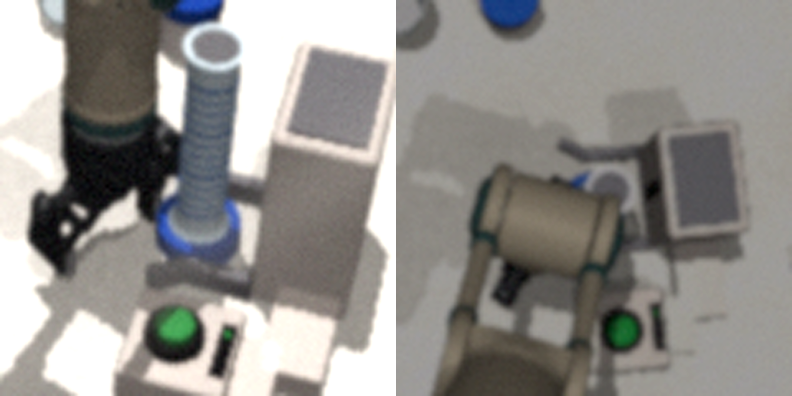

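{"fn": "arm_command", "kwargs": {"commands": [[8.54, [0.02, -0.16, 0], 0], [8.54, [0.03, -0.3, 0], 0], [8.54, [0.03, -0.3, 0], 0], [8.54, [0.02, -0.2, 0], 0], [8.54, [0.01, -0.15, 0], 0], [8.54, [0.01, -0.1, 0], 0]]}}

```text
clock: 17.85
position: [0.5197, -0.0753, 0.0093]
ee_rot: [-0.689, 0.689, -0.161, 0.161]
contact_force: [0.2, 3.5, 1.5]
width: 0.0855
```

{"fn": "arm_command", "kwargs": {"commands": [[8.54, [0.01, -0.1, 0], 0], [8.54, [0.01, -0.1, 0], 0]]}}

```text
clock: 18.05
position: [0.5198, -0.0772, 0.0093]
ee_rot: [-0.689, 0.689, -0.161, 0.16]
contact_force: [-0.7, 3.1, 1.2]
width: 0.0854
```

{"fn": "arm_command", "kwargs": {"commands": [[8.54, [0.01, -0.1, 0], 0]]}}

```text
clock: 18.15
position: [0.52, -0.0782, 0.0093]
ee_rot: [-0.689, 0.689, -0.161, 0.16]
contact_force: [-0.5, 2.9, 1.7]
width: 0.0856
```

{"fn": "arm_command", "kwargs": {"commands": [[8.54, [0.01, -0.1, 0], 0]]}}

```text
clock: 18.25
position: [0.5201, -0.0792, 0.0093]
ee_rot: [-0.689, 0.689, -0.161, 0.16]
contact_force: [-0.3, 3.1, 1.3]
width: 0.0854
```

{"fn": "arm_command", "kwargs": {"commands": [[8.54, [0.01, -0.1, 0], 0]]}}

```text
clock: 18.35
position: [0.5202, -0.0802, 0.0093]
ee_rot: [-0.689, 0.689, -0.16, 0.161]
contact_force: [0.3, 2.9, 0.8]
width: 0.0859
```

{"fn": "arm_command", "kwargs": {"commands": [[8.54, [0.01, -0.1, 0], 0]]}}

```text
clock: 18.45
position: [0.5203, -0.0812, 0.0093]
ee_rot: [-0.689, 0.689, -0.16, 0.161]
contact_force: [-0.2, 3.4, 1.1]
width: 0.085
```

{"fn": "arm_command", "kwargs": {"commands": [[8.54, [0.01, -0.1, 0], 0]]}}

```text
clock: 18.55
position: [0.5204, -0.0822, 0.0093]
ee_rot: [-0.689, 0.689, -0.16, 0.161]
contact_force: [-0.3, 4.2, 2.5]
width: 0.0856
```

{"fn": "arm_command", "kwargs": {"commands": [[8.54, [0.01, -0.1, 0], 0]]}}

```text
clock: 18.65
position: [0.5204, -0.0829, 0.0093]
ee_rot: [0.689, -0.688, 0.161, -0.16]
contact_force: [-0.4, 7.2, 1.9]
width: 0.0852
```

{"fn": "arm_command", "kwargs": {"commands": [[8.54, [0.01, -0.1, 0], 0]]}}

```text
clock: 18.75
position: [0.5204, -0.083, 0.0093]
ee_rot: [0.689, -0.688, 0.161, -0.16]
contact_force: [0.7, 10.8, 2.8]
width: 0.0859
```

```bash
python3 -c "
from nxt import *
nxt('13',(.5625,-.1465),0)
"
```

```text
t 18.9 tcp [520.4 -82.9   9.3] alpha -26.26 F [-0.1  7.5  3. ] M [ 1.19 -0.06  0.3 ] down [-0.     0.002 -1.   ] q [-0.29  0.45  1.93  0.    0.76  0.17]
column [ 563.5 -148.8] tilt [-0.001 -0.003] 640 0.0011 top foot [ 563.  -151.5]
tcp mean [520.4 -82.9   9.3] C used [ 562.2 -149.6] cornerA->C 34.1 dir -87.2 C in tool 67.0 -41.3
reader frame x 2.6 y -0.6
u 84.1 2.7
shift [  71.6 -147.4] turn 2.973 dir 0.103 0.995
```

View pics/look13.png

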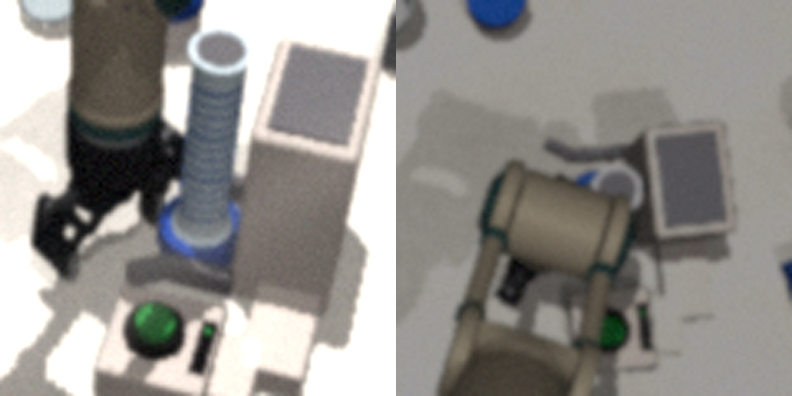

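{"fn": "arm_command", "kwargs": {"commands": [[8.54, [-0.02, 0.2, 0], 0], [8.54, [-0.05, 0.5, 0], 0], [8.54, [-0.1, 1.0, 0], 0], [8.54, [-0.1, 1.5, 0], 0], [8.54, [-0.1, 1.5, 0], 0], [8.54, [-0.1, 1.4, 0], 0], [0, [0, 0, 2], 0], [0, [0, 0, 4], 0], [0, [0, 0, 4], 0], [0, [0, 0, 4], 0], [0, [-2, -3, 0], 0], [0, [-2, -3, 0], 0]]}}

```text
clock: 20.1
position: [0.4767, -0.0825, 0.151]
ee_rot: [-0.689, 0.689, -0.158, 0.161]
contact_force: [-1.1, -0.7, -0.6]
width: 0.0002
```

```bash
python3 -c "
from nxt import *
nxt('14',(.5625,-.1485),0)
"
```

```text
t 20.25 tcp [474.9 -83.2 149.5] alpha -26.35 F [-0.3  0.2  0.4] M [-0.02 -0.02  0.  ] down [-0. -0. -1.] q [-0.32  0.22  1.85 -0.    1.07  0.14]
column [ 563.6 -148.9] tilt [-0.    -0.001] 641 0.001 top foot [ 562. -150.]
tcp mean [474.4 -84.  150. ] C used [ 562.3 -149.7] cornerA->C 58.0 dir -34.6 C in tool 107.9 -19.8
reader frame x 2.7 y -0.6
u 85.0 2.7
shift [ 119.  -145.9] turn 2.991 dir 0.087 0.996
```

View pics/look14.png

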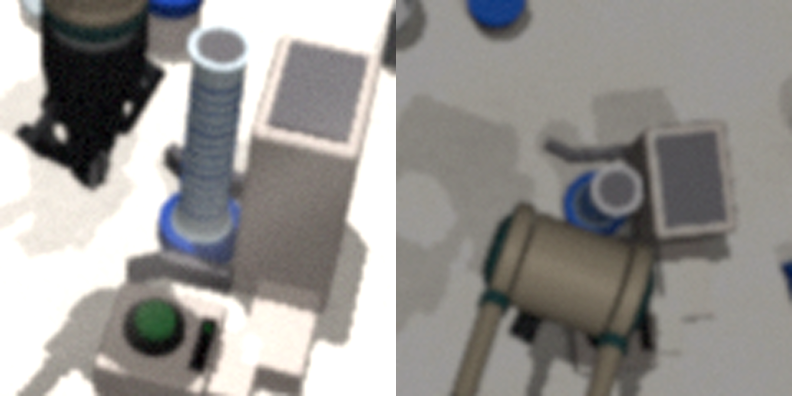

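{"fn": "arm_command", "kwargs": {"commands": [[0, [-1.65, -2.6, 0], 0], [0, [-1.65, -2.6, 0], 0], [0, [-1.65, -2.6, 0], 0], [0, [0, 0, -2.5], 0], [0, [0, 0, -2.0], 0], [0, [0, 0, 0], 0]]}}

```text
clock: 20.85
position: [0.4251, -0.1593, 0.1022]
ee_rot: [0.689, -0.688, 0.162, -0.159]
contact_force: [-0.9, 0.2, -0.8]
width: -0.0003
```

```bash
python3 -c "
from h import *
st();im=cap('wrist','wrist15');i2=cap('side','side15');st()
a=cv2.resize(i2['pixels'][190:310,290:450,::-1],None,fx=4,fy=4,interpolation=cv2.INTER_CUBIC);cv2.imwrite('pics/s15.png',cv2.convertScaleAbs(a,alpha=1.3))
P=pts(im);hsv=cv2.cvtColor(im['pixels'],cv2.COLOR_RGB2HSV);g=(cv2.inRange(hsv,(45,80,20),(85,255,255))>0)&(im['range_z']>0)
Q=P[g];print(len(Q),Q.mean(0),np.percentile(Q,[1,50,99],axis=0).round(4))
"
```

```text
t 20.85 tcp [ 425.1 -159.3  102.2] alpha -26.22 F [-0.9  0.2 -0.8] M [-0.01 -0.06  0.05] down [-0.005  0.003 -1.   ] q [-0.51  0.24  1.97  0.    0.94 -0.06]
t 20.95 tcp [ 426.9 -160.3  104.3] alpha -26.18 F [ 0.7 -0.6  0.6] M [ 0.02 -0.02  0.01] down [-0.     0.001 -1.   ] q [-0.51  0.24  1.97  0.    0.94 -0.06]
1918 [ 0.43068602 -0.1567758   0.06485854] [[ 0.4125 -0.1991  0.0459]
 [ 0.432  -0.1542  0.0664]
 [ 0.4477 -0.145   0.0908]]
```

View pics/wrist15.png

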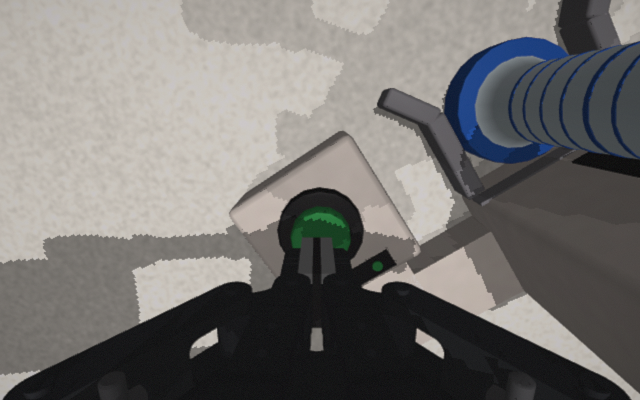

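View pics/s15.png

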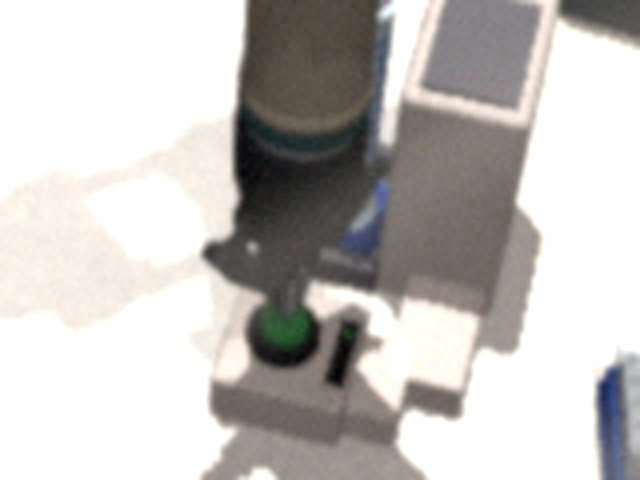

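```bash
python3 -c "
from h import *
im=dict(np.load('/tmp/wrist15.npz'))
for z in(.05,.055,.06,.066):print(z,onplane(im,[[320,230],[278,230],[362,230],[320,188]],z).round(4)[:,:2].tolist())
P=pts(im);
for v in range(180,300,6): print(v,(P[v,[285,300,310,320,330,340,355],2]*1000).round())
hsv=cv2.cvtColor(im['pixels'],cv2.COLOR_RGB2HSV);g=(cv2.inRange(hsv,(45,80,20),(85,255,255))>0);g[:,365:]=0
v,u=np.nonzero(g);print(u.min(),u.max(),v.min(),v.max())
e=onplane(im,[[u.min(),v[u==u.min()].mean()],[u.max(),v[u==u.max()].mean()],[u[v==v.min()].mean(),v.min()]],.066);print(e)
c,r=cv2.minEnclosingCircle((onplane(im,np.c_[u,v],.066)[:,:2]*1000).astype(np.float32));print(c,r)
"
```

```text
0.05 [[0.426, -0.1611], [0.4047, -0.1506], [0.4473, -0.1715], [0.4367, -0.1391]]
0.055 [[0.4268, -0.1594], [0.4061, -0.1492], [0.4475, -0.1695], [0.4372, -0.138]]
0.06 [[0.4276, -0.1577], [0.4075, -0.1478], [0.4477, -0.1675], [0.4377, -0.137]]
0.066 [[0.4286, -0.1556], [0.4091, -0.1461], [0.448, -0.1651], [0.4383, -0.1356]]
180 [44. 46. 45. 46. 45. 45. 45.]
186 [47. 45. 45. 44. 44. 45. 45.]
192 [45. 46. 55. 56. 54. 47. 45.]
198 [45. 56. 58. 57. 56. 57. 46.]
204 [45. 56. 57. 57. 57. 57. 44.]
210 [56. 58. 61. 64. 62. 57. 56.]
216 [56. 59. 67. 67. 67. 64. 57.]
222 [57. 67. 66. 66. 67. 67. 57.]
228 [57. 66. 67. 67. 67. 66. 57.]
234 [57. 68. 67. 67. 68. 68. 57.]
240 [57. 66. 92. 92. 93. 67. 57.]
246 [58. 68. 98. 99. 98. 67. 57.]
252 [ 55. 104. 105. 105. 105.  96.  57.]
258 [101. 110. 110. 110. 110. 102.  45.]
264 [107. 115. 115. 116. 115. 108.  45.]
270 [112. 120. 120. 121. 120. 113.  46.]
276 [129. 126. 228. 122. 126. 129.  47.]
282 [131. 130. 130. 123. 130. 133. 130.]
288 [134. 134. 131. 123. 134. 134. 134.]
294 [138. 139. 131. 123. 138. 137. 138.]
290 350 206 250
[[ 0.41291561 -0.15224769  0.066     ]
 [ 0.44059675 -0.16642021  0.066     ]
 [ 0.43354743 -0.14370271  0.066     ]]
(427.2169494628906, -158.4876708984375) 16.197128295898438
```

{"fn": "arm_command", "kwargs": {"commands": [[0, [0, 0, -0.8], 0], [0, [0, 0, -0.6], 0], [0, [0, 0, -0.2], 0], [0, [0, 0, -0.2], 0], [0, [0, 0, 0], 0]]}}

```text
clock: 21.45
position: [0.4263, -0.1611, 0.0862]
ee_rot: [0.689, -0.689, 0.161, -0.16]
contact_force: [-1.0, 0.0, 0.3]
width: -0.0004
```

{"fn": "arm_command", "kwargs": {"commands": [[0, [0, 0, -0.2], 0], [0, [0, 0, -0.1], 0]]}}

```text
clock: 21.65
position: [0.4266, -0.1613, 0.0834]
ee_rot: [-0.689, 0.689, -0.16, 0.161]
contact_force: [0.2, 0.4, 1.8]
width: -0.0001
```

{"fn": "arm_command", "kwargs": {"commands": [[0, [0, 0, -0.1], 0], [0, [0, 0, -0.1], 0]]}}

```text
clock: 21.85
position: [0.4266, -0.1613, 0.0815]
ee_rot: [-0.689, 0.689, -0.16, 0.161]
contact_force: [-0.6, 0.3, 2.8]
width: 0.0002
```

{"fn": "arm_command", "kwargs": {"commands": [[0, [0, 0, -0.1], 0], [0, [0, 0, -0.1], 0]]}}

```text
clock: 22.05
position: [0.4266, -0.1613, 0.0795]
ee_rot: [-0.689, 0.689, -0.16, 0.161]
contact_force: [0.5, 0.1, 4.2]
width: -0.0001
```

{"fn": "arm_command", "kwargs": {"commands": [[0, [0, 0, -0.1], 0], [0, [0, 0, -0.1], 0]]}}

```text
clock: 22.25
position: [0.4267, -0.1613, 0.0778]
ee_rot: [-0.689, 0.689, -0.16, 0.161]
contact_force: [-1.8, 0.6, 15.7]
width: 0.0001
```

{"fn": "arm_command", "kwargs": {"commands": [[0, [0, 0, -0.1], 0]]}}

```text
clock: 22.35
position: [0.4267, -0.1613, 0.0777]
ee_rot: [-0.689, 0.689, -0.16, 0.161]
contact_force: [-4.6, 2.1, 24.3]
width: -0.0001
```

{"fn": "arm_command", "kwargs": {"commands": [[0, [0, 0, -0.1], 0]]}}

```text
clock: 22.45
position: [0.4268, -0.1614, 0.0775]
ee_rot: [-0.688, 0.689, -0.16, 0.161]
contact_force: [-5.0, 2.4, 30.2]
width: 0.0002
```

{"fn": "arm_command", "kwargs": {"commands": [[0, [0, 0, 0.3], 0], [0, [0, 0, 0.5], 0], [0, [0, 0, 1], 0], [0, [0, 0, 2], 0], [0, [0, 0, 4], 0], [0, [0, 0, 4], 0], [0, [-2, 3, 4], 0], [0, [-2, 4, 3], 0], [0, [-2, 4, 0], 0], [0, [0, 4, 0], 0], [0, [0, 0, 0], 0], [0, [0, 0, 0], 0]]}}

```text
clock: 23.65
position: [0.3689, -0.0156, 0.2585]
ee_rot: [-0.689, 0.689, -0.159, 0.16]
contact_force: [0.9, -0.1, 1.4]
width: 0.0002
```

```bash
python3 -c "
from nxt import *
nxt('16',(.5625,-.1485),0)
im=cap('top','top17');a=cv2.resize(im['pixels'][160:290,240:440,::-1],None,fx=4,fy=4,interpolation=cv2.INTER_CUBIC);cv2.imwrite('pics/t17.png',cv2.convertScaleAbs(a,alpha=1.3))
i2=cap('side','side17');a=cv2.resize(i2['pixels'][150:310,220:420,::-1],None,fx=3.7,fy=3.7,interpolation=cv2.INTER_CUBIC);cv2.imwrite('pics/s17.png',cv2.convertScaleAbs(a,alpha=1.3))
P=pts(i2);hsv=cv2.cvtColor(i2['pixels'],cv2.COLOR_RGB2HSV);g=(cv2.inRange(hsv,(45,80,20),(85,255,255))>0)&(i2['range_z']>0);g[:255]=0;g[:,:340]=0;g[285:]=0;g[:,375:]=0
print(g.sum(),np.median(P[g],0))
"
```

```text
t 23.8 tcp [369.5 -17.1 258.2] alpha -26.31 F [ 0.1  0.1 -0.8] M [ 0.02 -0.04 -0.02] down [-0.001 -0.    -1.   ] q [-0.23 -0.05  1.86 -0.    1.33  0.23]
column [ 563.5 -149. ] tilt [-0.002  0.   ] 635 0.001 top foot [ 561. -150.]
tcp mean [369.3 -16.5 258.3] C used [ 562.2 -149.8] cornerA->C 182.9 dir -33.4 C in tool 232.1 -34.0
reader frame x 2.8 y -0.6
u 84.5 2.8
shift [ 223.4 -213.8] turn 2.981 dir 0.096 0.995
121 [ 0.42447112 -0.16214049  0.06710475]
```

View pics/t17.png

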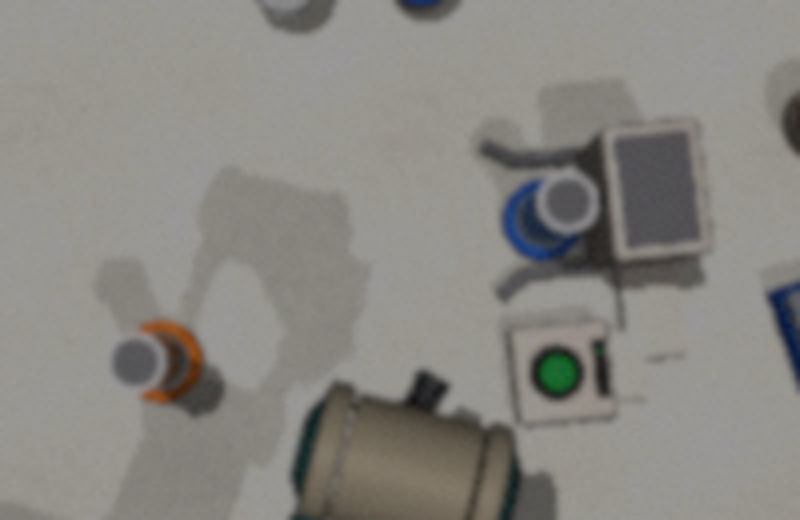

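View pics/s17.png

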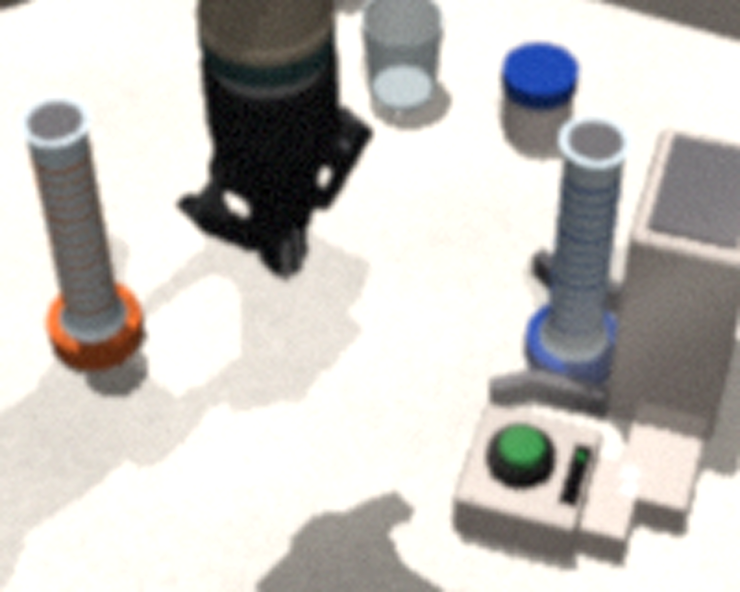

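```bash
python3 -c "
from rig import manip
print(manip.get_state()['contact_force'],manip.sign_off())"
```

```text
the job is handed in; nothing more can be done
[-0.5043897   0.50111999  0.02564639] None
```

I pushed the blue-footed cylinder into the reader's bay until it was home against the back stop. I then pressed the green start button right down, let it go, and handed the job in at about 24 s.

**Pushing:** I used a stepped corner of one open finger low on the foot, in short pushes with a camera check after most of them. The cylinder stayed upright, with tilt readings of 0.003 rad or less. I worked out its contact with the back stop from the push force rising from about 3 N to 11 N while the arm stopped advancing.

**Last checks:**
- **Cylinder:** it stands at about (563, -149) mm and did not move when I backed off or pressed the button. It is within 1 mm of the bay's centre line.
- **Button:** it bottomed out at about 6 mm of travel. I pressed on to a wrist force of about 30 N, then released it, and its top was back at 67 mm.
- **Surroundings:** in the last pictures the orange cylinder, the jar and the beaker look unmoved. The tube box, tip box and amber bottle were not re-measured, but the arm never went near them at low height.

**Disagreements and what I could not confirm:**
- **Home position:** the cylinder measures about 2.7 mm deeper than my camera estimate of home. The calibration is only good to about 2 mm, so I trusted the force and the stall instead.
- **Early pushes:** the first push showed the contact about 5 mm off my first finger model. By my corrected estimate, part of the finger linkage came within about 1–3 mm of the column. I saw no sign that it touched, but no camera could see that gap. I changed the contact point after that push, which left about 6–8 mm of clearance.

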